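# Change over the dry-block heater: hang up the lifter, seat the block

### The job

Clear the block lifter off the dry-block heater and hang it by its eye on the free peg of the sloping draining rack, pushed down to lie against the board with the fork hanging down the slope. Then seat the rectangular aluminium tube block fully home in the heater's well. Leave everything else on the bench where it stands, and let go of both pieces.

Things in the scene. Friction and masses are not known exactly. Their poses are not given: they have to be found in the camera images.
- lifter: loose block lifter, 197 mm long, 0.18 kg, lying flat across the heater's top over the well. Origin: underside of the handle's middle (near its balance point); x along the tool towards the eye, z up out of its flat underside. Black bar handle 85 (x) x 20 (y) x 30 mm high (z 0 to 30), to be gripped across y; steel eye at the +x end, steel fork at the -x end
- eye (a point): centre of the hole in the lifter's eye, 75 mm from the lifter's origin along +x, half way through its thickness. Ring: hole 24 mm across with its axis along the lifter's z, 44 mm outside, 14 mm thick (z 0 to 14). Axes as the lifter's
- fork (a point): middle between the tips of the lifter's two prongs, at x -98 mm, z 4 mm on the lifter; the fork spans x -42 to -100 mm, 64 mm wide, 8 mm thick (z 0 to 8)
- rack: fixed white draining rack, base 190 x 220 mm; its board (230 mm up the slope x 220 mm) rises at 40 degrees along +x, away from the robot, to 170 mm. Origin: centre of the underside, on the bench; board face 95 mm above it. Two steel pegs 110 mm apart near the high edge: the +y one carries a fixed dark ring key (40 mm wide, 160 mm long, down the slope), the -y one is free
- peg: the free dark steel peg, 13 mm diameter, 50 mm long, square to the board, so leaning 40 degrees from vertical towards the rack's -x. Origin: its foot at the board's face; z along the peg to its tip, x up the board's slope, y along the board's width. The board ends 30 mm above the foot and 200 mm below it along the slope
- heater: fixed white dry-block heater, 150 (x) x 180 (y) mm, flat top 85 mm above the bench, with a grey panel 50 mm high and 30 mm deep on its -x side. Origin: centre of the white body's underside, on the bench. In the middle of the top is a rectangular well, 52 (x) x 74 mm (y), 32 mm deep, its edge chamfered 3 mm
- well_floor (a point): centre of the floor of the heater's well, 53 mm above the bench (32 mm below the heater's top); axes as the heater's: the well is long along y
- block: loose rectangular aluminium tube block, 48 (x) x 70 (y) x 60 mm high, about 0.4 kg, dark tube holes on its top, upright on the bench. Origin: centre of its underside, z up. Fits the well either way round with 2 mm to spare on each side; fully home it stands on the well's floor, 28 mm of it above the heater's top
- round_block: bystander: loose round aluminium block, 68 mm diameter, 60 mm high, origin at the centre of its underside; does not fit
- timer: bystander: flat white timer, 50 x 75 x 22 mm, origin at the centre of its underside
- jar: bystander: jar with orange cap, 72 mm diameter, 95 mm high, origin at the centre of its underside
- tip_box: bystander: blue pipette-tip box with clear cover, 120 x 85 x 67 mm, origin at the centre of its underside
- beaker: bystander: glass beaker, 76 mm diameter, 95 mm high, origin at the centre of its underside
- bottle: bystander: amber bottle, 72 mm diameter, 170 mm high, origin at the centre of its underside
- tube_rack: bystander: grey tube rack, 100 x 150 x 50 mm with tubes up to 97 mm, origin at the centre of its underside

How it is judged:
On the way, in this order (a step that is already met when the one before it is completed fails the run):
1. the lifter hangs by its eye on the free peg, lying against the board, fork down the slope, let go (x of eye in the frame of peg between -0.012 and 0.012 m and y of eye in the frame of peg between -0.012 and 0.012 m and z of eye in the frame of peg between 0 and 0.03 m and angle between the z axis of lifter and the z axis of peg, either way round below 0.3 rad and x of fork in the frame of peg below -0.12 m and linear speed of lifter below 0.03 m/s and contact force between the fingers and lifter below 0.1 N), for 0.2 s.
2. the rectangular block is fully home in the heater's well (horizontal distance between block and well_floor below 0.006 m and z of block in the frame of well_floor between -0.003 and 0.004 m and angle between the y axis of block and the y axis of well_floor, either way round below 0.12 rad and angle between block's own z axis and vertical below 0.08 rad and linear speed of block below 0.03 m/s), for 0.2 s.
At the end, for the whole second after the job is handed in: Lifter let go on the free peg: hole within 12 mm of the peg axis each way, under 30 mm off the board, flat to it within 0.3 rad, fork tip 120 mm or more down the slope. Block in the well: underside within 4 mm of the floor, 6 mm of its centre, 0.12 rad in line, 0.08 rad upright. Both at rest (all of step 1 and all of step 2); the robot touches nothing.
It fails at once if another thing on the bench was moved more than 40 mm or tipped over (distance of any of round_block, timer, jar, tip_box, beaker, bottle, tube_rack from where it was at the start of the episode above 0.04 m or angle between any of round_block, timer, jar, tip_box, beaker, bottle, tube_rack's own z axis and vertical above 0.5 rad).
It also fails if it takes over 69 s, if anything falls off the work surface, if the arm or the gripper's body presses on something with over 40 N, if the wrist force passes 120 N, or if a joint passes its speed limit or range.

### The arm

A 6-joint arm with a two-finger parallel gripper is mounted at the origin on the work surface. World frame = base frame: x ahead of the robot, y to its left, z up, the work surface at z = 0. Lengths are in m, angles in rad, forces in N, time in s.
With the tool pointing down it reaches from about 0.35 to 0.975 m from the base axis. Payload 4.9 kg.
Tool frame: the origin (TCP) lies midway between the tips of the shut fingers; the grasp point (between the pads) lies 19 mm behind it; z points along the fingers, y is the direction in which the jaws open and shut (so a half turn about z gives the same grasp; the last joint's range is limited). The gripper opens to 85 mm and grips with 20 to 120 N. Pads are 22 mm wide; open, the fingers measure 114 mm over their backs; the gripper's body (76 mm by 85 mm) begins 54 mm behind the grasp point. The pads swing forward as they close: fully open they stand 13 mm farther back than shut.
Start: joints at [1.164, 0.053, 1.613, -0, 1.476, -0.119], TCP at [0.177, 0.599, 0.231] pointing down, gripper open.
Joint ranges: [-3.01, 3.01], [-1.01, 2.22], [0.06, 2.58], [-1.02, 4.17], [0.09, 2.62], [-3.14, 3.14]. Speed limits (rad/s): [2.57, 2.57, 3.14, 3.14, 3.14, 3.14].

### API

Orientations are given as a unit quaternion [w, x, y, z].
In Python, from plant import manip gives the robot as it stands. The module is installed in compiled form; this text tells all that it offers.
- The arm moves only by the tool move_arm, never from a script. Its argument "rows" is a list of rows, each an object of numbers: "tx", "ty", "tz": the shift along the tool's x, y, z in m; "ax", "ay", "az": the turn, a rotation vector about the tool's x, y, z in degrees; "jaw": the closure in counts, from 0 (fully open) to 255 (shut). In form: [{"tx": .., "ty": .., "tz": .., "ax": .., "ay": .., "az": .., "jaw": ..}, ...]. A call has 1 to 12 rows; each row shifts and turns the pose as measured when the row begins, along the tool's axes as they then stand; what a row does not reach is not made up. A row lasts 1/10 s, in which the tool goes at most 50 mm and 8.59 degrees, less where a joint would pass 70% of its speed; a pose out of reach is approached as far as the arm can. A call with a gripper value outside its range is refused whole. The fingers move at their own pace and stop on an object; the grip force is fixed at half the most. Time passes only in rows, so rows that do not move let the fingers close. It gives the time, the measured TCP pose, the force and the opening at its end, in the units of the state.
- manip.state(): the state, without advancing time (a new reading comes with each control period).
- manip.grab_frame(name): name is "scene" or "top"; returns a dict with "color" (384x512x3 uint8, red, green, blue), "intrinsics" (3x3 intrinsics, pixels), "R" (3x3) and "t" (3): a world point X has camera coordinates R X + t. Camera axes: x right, y down, z forward; pixel columns grow to the right and rows downward; lengths in m; the calibration is good to about 2 mm. A picture is of the moment at which its call begins. There is no depth.
- manip.job_done(): hands the job in, once; it reports no verdict.
The state is a dict: "time": time; "joint_pos": joint angles; "joint_vel": joint speeds; "joint_efforts": joint torques, N m; "tool_pos": TCP position; "tool_rot": TCP orientation; "contact_force": force on the tool from outside, world axes, zero at the start; "ft_torque": the same for the moment, N m; "gripper_width": opening from 0.0 (shut) to 1.0 (fully open).
Only numpy, scipy, OpenCV 4.12 (cv2) and the standard library are available. Lean on these libraries where they do the work, as an engineer would, in place of code of your own. Each camera call takes 0.05 s, during which the arm holds its last target.

## Working session

There is one attempt and no reset: what is moved stays moved. The work goes in short steps, Python scripts to look and compute and a tool call to move; the robot and the scene stay as the last step left them, time stands still between calls to the robot, and variables do not carry over. Pictures are saved under pics/ and viewed, and the job is handed in when it is done.

Besides the shell and the picture viewer there is one more tool, called after "Call:" as a command line: name --argument value ..., lists and objects as JSON in quotes. move_arm: Moves the arm, as the interface text tells. Its arguments: {"type":"object","properties":{"rows":{"type":"array"}},"required":["rows"]}

```bash
mkdir -p pics; ls
python3 - <<'E'
from plant import manip
import cv2,pickle
s=manip.state();print({k:s[k] for k in('time','tool_pos','tool_rot','contact_force','gripper_width')})
for n in('scene','top'):
    f=manip.grab_frame(n);pickle.dump(f,open(f'{n}0.pkl','wb'))
    cv2.imwrite(f'pics/{n}0.png',cv2.resize(f['color'][:,:,::-1],(800,600),interpolation=cv2.INTER_CUBIC))
    print(n,f['intrinsics'],f['R'],f['t'])
E
```

```text
pics
{'time': 0.0, 'tool_pos': array([0.17717809, 0.59871869, 0.23006772]), 'tool_rot': array([-2.51661847e-04,  1.43441576e-01,  9.89658269e-01, -9.80267927e-04]), 'contact_force': array([ 0.23500343, -0.12812121, -0.3299675 ]), 'gripper_width': 0.9989189812435009}
scene [[418.55225852   0.         253.05068083]
 [  0.         418.55225852 191.61654632]
 [  0.           0.           1.        ]] [[ 0.27950785  0.96013144  0.00479326]
 [ 0.77720815 -0.22331941 -0.58828219]
 [-0.56375779  0.16815485 -0.80864151]] [-0.18506405 -0.39788074  1.69547406]
top [[412.35569342   0.         251.41983626]
 [  0.         412.35569342 192.01015691]
 [  0.           0.           1.        ]] [[-0.01634581 -0.99983667 -0.00771066]
 [-0.98973623  0.01727469 -0.14185832]
 [ 0.14196835  0.00531273 -0.98985694]] [0.0294263 0.5900219 1.3998   ]
```

View pics/scene0.png

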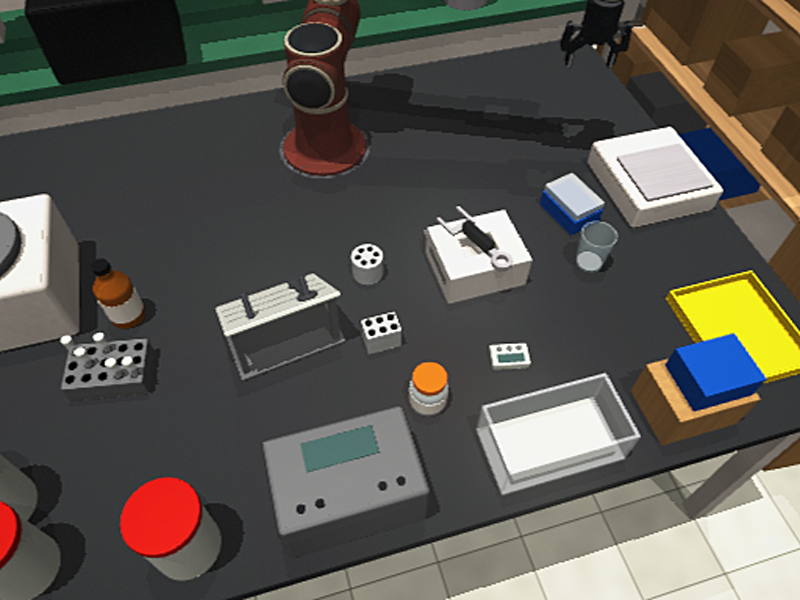

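View pics/top0.png

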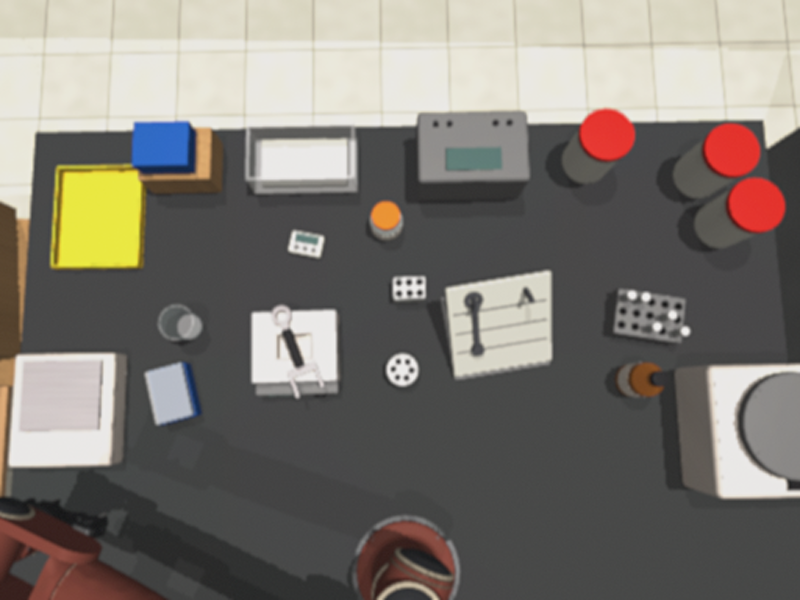

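The top view has the lifter on the heater near (292,350) in 800 px coordinates, the block at (408,288), the rack at (500,325) and the free peg at (527,295). I'll zoom in to measure.

Run:
```python
import cv2,pickle,numpy as np
def crop(n,x0,y0,x1,y1,out):
    f=pickle.load(open(f'{n}0.pkl','rb'))['color'][:,:,::-1]
    c=f[y0:y1,x0:x1];s=min(800/(x1-x0),600/(y1-y0));print(out,s)
    c=cv2.resize(c,None,fx=s,fy=s,interpolation=cv2.INTER_CUBIC)
    for u in range((x0+9)//10*10,x1,10): cv2.putText(c,str(u),(int((u-x0+.5)*s)-10,10),0,.35,(0,0,255),1);cv2.line(c,(int((u-x0+.5)*s),12),(int((u-x0+.5)*s),18),(0,0,255),1)
    for v in range((y0+9)//10*10,y1,10): cv2.putText(c,str(v),(0,int((v-y0+.5)*s)+4),0,.35,(0,0,255),1);cv2.line(c,(25,int((v-y0+.5)*s)),(32,int((v-y0+.5)*s)),(0,0,255),1)
    cv2.imwrite(f'pics/{out}.png',c)
crop('top',150,185,230,260,'t_heat');crop('top',240,165,360,250,'t_rack')
crop('scene',260,125,350,195,'s_heat');crop('scene',130,150,270,245,'s_rack')
```

```text
t_heat 8.0
t_rack 6.666666666666667
s_heat 8.571428571428571
s_rack 5.714285714285714
```

View pics/t_heat.png

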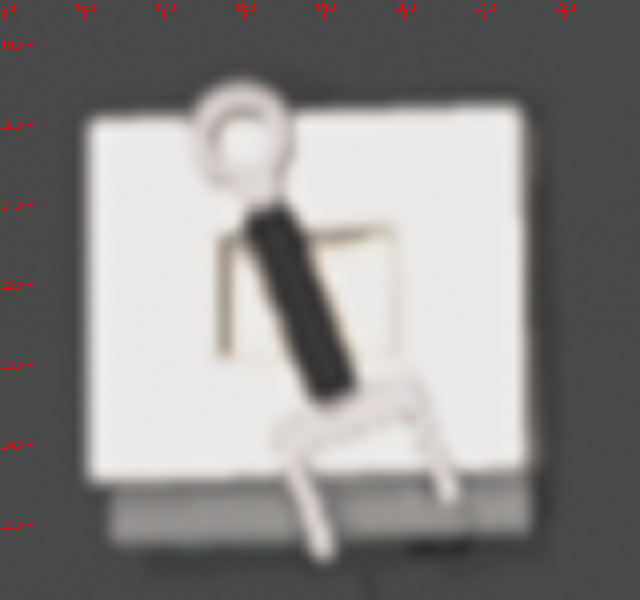

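View pics/t_rack.png

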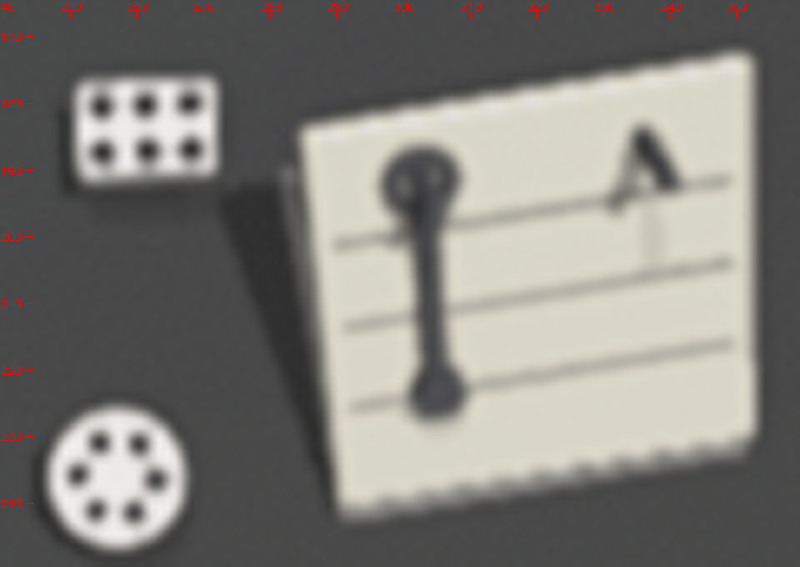

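View pics/s_heat.png

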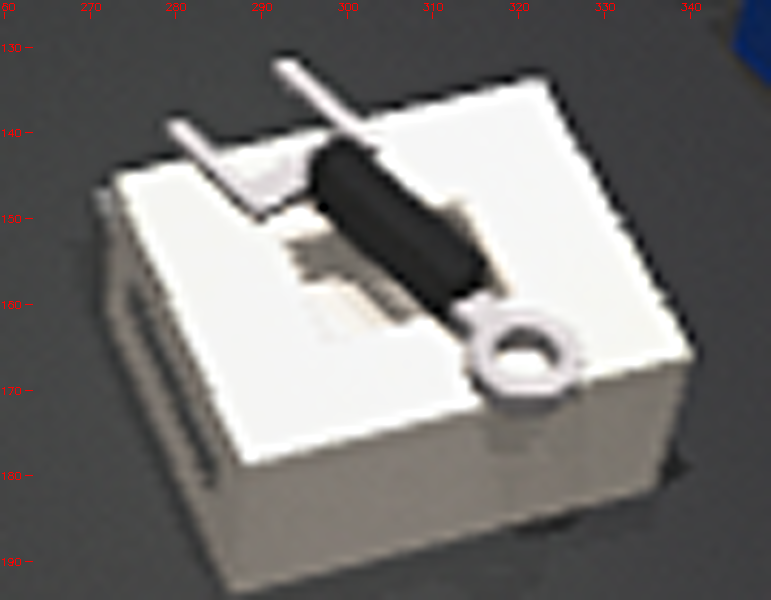

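View pics/s_rack.png

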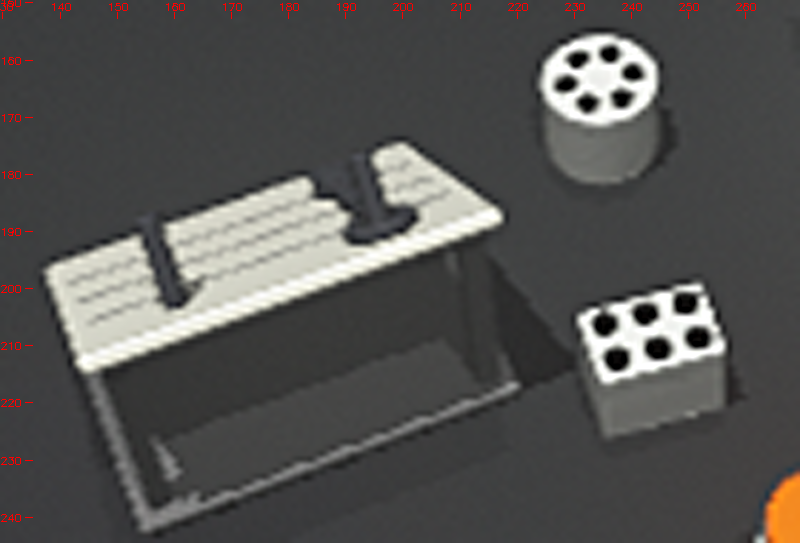

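```bash
cat > h.py <<'E'
import numpy as np,pickle,cv2
from scipy.optimize import least_squares
from scipy.spatial.transform import Rotation as Ro
def cams(i=0): return {n:pickle.load(open(f'{n}{i}.pkl','rb')) for n in('top','scene')}
def proj(f,X):
    c=np.atleast_2d(X)@f['R'].T+f['t']; p=c@f['intrinsics'].T; return p[:,:2]/p[:,2:]
def place(P,z0,M):
    return Ro.from_euler('z',P[2]).apply(np.array(M,float))+[P[0],P[1],z0]
def fit(C,obs,z0,g):
    # obs: list (cam, modelpoint, u,v)
    def r(P): return np.concatenate([proj(C[n],place(P,z0,[m]))[0]-[u,v] for n,m,u,v in obs])
    s=least_squares(r,g,loss='soft_l1'); return s.x,r(s.x).reshape(-1,2)
def cp(n,px,py): # crop px->pixels
    x0,y0,s={'t_heat':(150,185,8),'t_rack':(240,165,6.6667),'s_heat':(260,125,8.5714),'s_rack':(130,150,5.7143)}[n]
    return x0+px/s-.5,y0+py/s-.5
c4,s4=np.cos(np.radians(40)),np.sin(np.radians(40))
def board(u,y,n=0): return [u*c4-n*s4,y,.095+u*s4+n*c4]
E
cat > f.py <<'E'
from h import *
np.set_printoptions(precision=4,suppress=True)
C=cams()
def O(cr,m,px,py): return ('top' if cr[0]=='t' else 'scene',m)+cp(cr,px,py)
H=[O('t_heat',(.075,.09,.085),88,120),O('t_heat',(.075,-.09,.085),522,105),O('t_heat',(-.075,.09,.085),90,480),O('t_heat',(-.075,-.09,.085),527,470),
O('s_heat',(-.075,-.09,.085),113,173),O('s_heat',(-.075,.09,.085),545,77),O('s_heat',(.075,.09,.085),692,355),O('s_heat',(.075,-.09,.085),243,463)]
L=[O('t_heat',(.075,0,.014),243,137),O('t_heat',(-.1,.028,.008),325,555),O('t_heat',(-.1,-.028,.008),450,497),
O('t_heat',(.0425,.01,.03),245,215),O('t_heat',(.0425,-.01,.03),290,207),O('t_heat',(-.0425,.01,.03),318,403),O('t_heat',(-.0425,-.01,.03),357,388),
O('s_heat',(.075,0,.014),523,347)]
B=[O('t_rack',(.024,.035,.06),75,82),O('t_rack',(.024,-.035,.06),217,78),O('t_rack',(-.024,-.035,.06),217,175),O('t_rack',(-.024,.035,.06),78,182),
O('s_rack',(-.024,-.035,.06),577,312),O('s_rack',(-.024,.035,.06),698,285),O('s_rack',(.024,.035,.06),725,352),O('s_rack',(.024,-.035,.06),602,382)]
R=[O('t_rack',board(.115,.11),300,128),O('t_rack',board(.115,-.11),750,53),O('t_rack',board(-.115,-.11),757,435),O('t_rack',board(-.115,.11),343,513),
O('s_rack',board(.115,-.11),85,358),O('s_rack',board(.115,.11),500,215),O('s_rack',board(-.115,.11),403,143),O('s_rack',board(-.115,-.11),45,268)]
res={}
for k,o,z,g in(('heater',H,0,(.5,.3,0)),('lifter',L,.085,(.5,.3,.3)),('block',B,0,(.6,0,0)),('rack',R,0,(.5,-.2,0))):
    for sub in('both','top','scene'):
        oo=[x for x in o if sub=='both' or x[0]==sub]
        if len(oo)<2: continue
        P,r=fit(C,oo,z,g)
        if sub=='both': res[k]=P
        print(k,sub,P[:2],np.degrees(P[2]),'res',np.abs(r).max(), r.tolist() if 0 else '')
pickle.dump(res,open('res.pkl','wb'))
for cr,n in(('t_rack','top'),('s_rack','scene'),('t_heat','top'),('s_heat','scene')):
    im=cv2.imread(f'pics/{cr}.png')
    x0,y0,s={'t_heat':(150,185,8),'t_rack':(240,165,6.6667),'s_heat':(260,125,8.5714),'s_rack':(130,150,5.7143)}[cr]
    def poly(X,col,cl=True):
        q=((proj(C[n],X)-[x0,y0]+.5)*s).astype(int); cv2.polylines(im,[q.reshape(-1,1,2)],cl,col,1)
    R_=res['rack']
    for y,u in((-.055,.085),(.055,.085)): poly(place(R_,0,[board(u,y,0),board(u,y,.05)]),(0,0,255),False)
    poly(place(R_,0,[board(a,b) for a,b in((.115,.11),(.115,-.11),(-.115,-.11),(-.115,.11))]),(0,200,0))
    poly(place(R_,0,[(a,b,0) for a,b in((.095,.11),(.095,-.11),(-.095,-.11),(-.095,.11))]),(0,200,0))
    for z in(0,.06): poly(place(res['block'],z,[(a*.024,b*.035,0) for a,b in((1,1),(1,-1),(-1,-1),(-1,1))]),(255,0,0))
    for z in(0,.085): poly(place(res['heater'],z,[(a*.075,b*.09,0) for a,b in((1,1),(1,-1),(-1,-1),(-1,1))]),(255,0,0))
    poly(place(res['heater'],.085,[(a*.026,b*.037,0) for a,b in((1,1),(1,-1),(-1,-1),(-1,1))]),(255,0,0))
    for z in(.085,.115): poly(place(res['lifter'],z,[(a*.0425,b*.01,0) for a,b in((1,1),(1,-1),(-1,-1),(-1,1))]),(0,255,255))
    t=np.linspace(0,6.28,30)
    for r in(.012,.022): poly(place(res['lifter'],.099,[(.075+r*np.cos(x),r*np.sin(x),0) for x in t]),(0,160,0))
    poly(place(res['lifter'],.093,[(-.1,.032,0),(-.1,-.032,0),(-.042,-.032,0),(-.042,.032,0)]),(0,160,0))
    cv2.imwrite(f'pics/o_{cr}.png',im)
E
python3 f.py
```

```text
heater both [0.4884 0.234 ] 0.5241693724186414 res 0.8882902871365559 
heater top [0.4894 0.2346] 0.7475573010921462 res 0.6457713321052836 
heater scene [0.4873 0.2338] 0.3859244697336255 res 0.5355759197501584 
lifter both [0.4835 0.2324] 20.276121747196513 res 1.2858850973790084 
lifter top [0.4838 0.2325] 20.287664020500007 res 1.3953917353889267 
block both [ 0.6159 -0.0173] 0.6111427550902799 res 0.8326602897094517 
block top [ 0.6158 -0.016 ] 0.6880971045449372 res 0.7886695327553355 
block scene [ 0.616  -0.0181] 0.6654348252304243 res 0.47252803188393955 
rack both [ 0.5241 -0.2103] 8.996957986168926 res 1.0590907125869364 
rack top [ 0.5247 -0.2101] 9.12555767920854 res 0.9418090144593236 
rack scene [ 0.5234 -0.2105] 8.748171083055803 res 1.0871410536272492
```

View pics/o_t_rack.png

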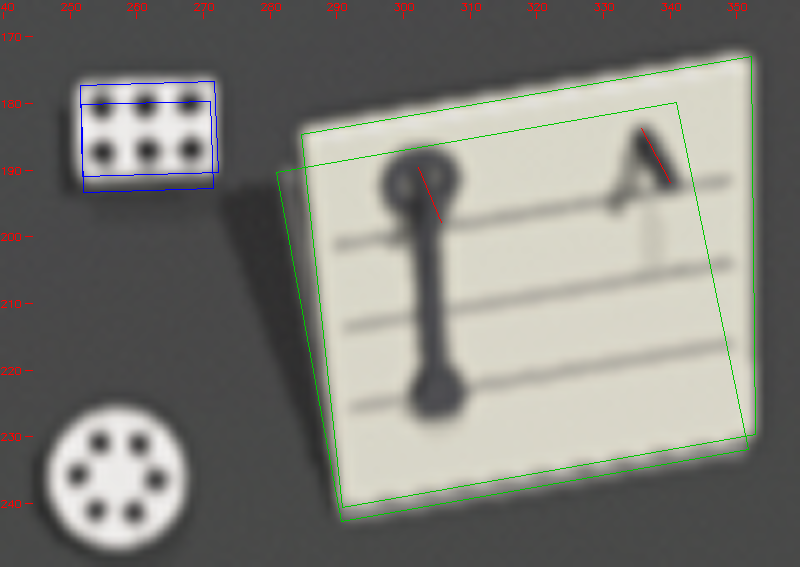

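View pics/o_s_rack.png

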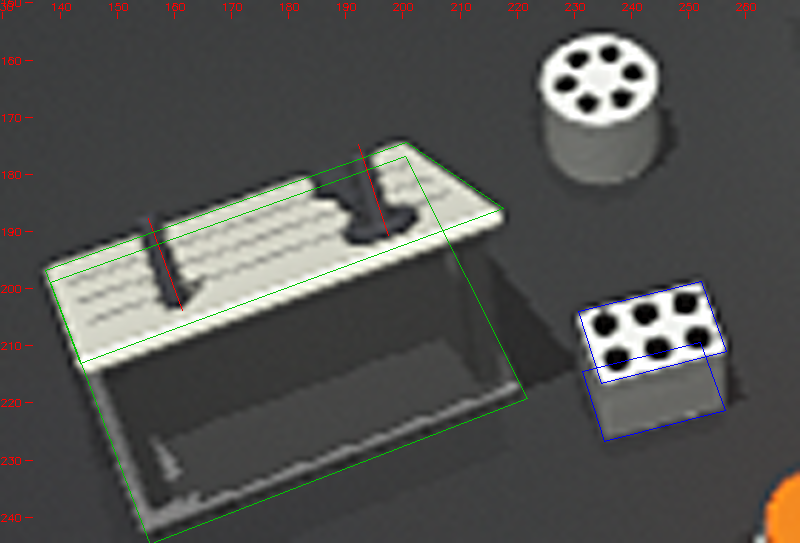

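View pics/o_t_heat.png

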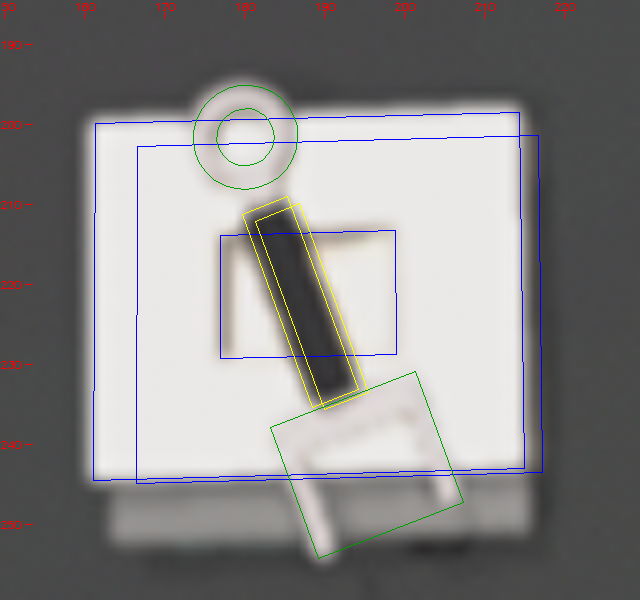

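View pics/o_s_heat.png

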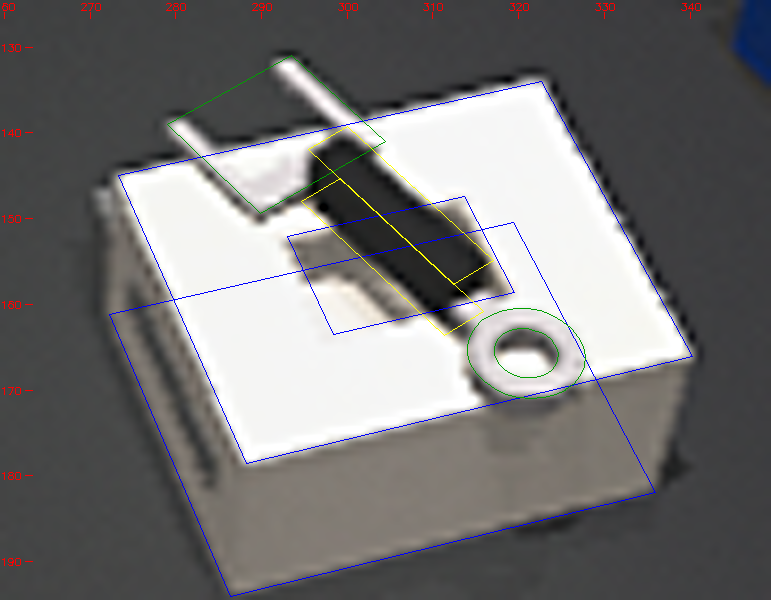

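All four fits are sound: residuals are about 1 px, the two cameras agree to about 2 mm, and the peg lines fall on both pegs. Next is a helper that works out the shift and turn in the tool's axes.

```bash
cat > tgt.py <<'E'
from h import *
from plant import manip
np.set_printoptions(precision=4,suppress=True)
res=pickle.load(open('res.pkl','rb'))
def Rt(zdir,ydir):
    z=np.array(zdir)/np.linalg.norm(zdir); y=np.array(ydir)-np.dot(ydir,z)*z; y/=np.linalg.norm(y)
    return np.column_stack([np.cross(y,z),y,z])
def cur():
    s=manip.state(); q=s['tool_rot']; return s,Ro.from_quat([q[1],q[2],q[3],q[0]]).as_matrix(),s['tool_pos']
def show(p,R):
    s,R0,p0=cur()
    print('t',s['time'],'pos',p0,'q',s['joint_pos'],'F',s['contact_force'],'w',s['gripper_width'])
    print('shift mm (cur axes)',R0.T@(p-p0)*1000,' after-turn axes',R.T@(p-p0)*1000,'turn deg',np.degrees(Ro.from_matrix(R0.T@R).as_rotvec()))
def yd(a): a=np.radians(a); return [np.cos(a),np.sin(a),0]
E
python3 - <<'E'
from tgt import *
L=res['lifter']
show(np.array([L[0],L[1],.205]),Rt([0,0,-1],yd(np.degrees(L[2])+90)))
E
```

```text
t 0.1 pos [0.1772 0.5988 0.2302] q [ 1.164   0.0533  1.6142 -0.      1.476  -0.119 ] F [0.2111 0.2882 0.2609] w 0.9977630055177606
shift mm (cur axes) [-397.7136 -264.325    25.5728]  after-turn axes [-160.3508 -449.8356   25.1659] turn deg [ -0.0994  -0.0466 -36.767 ]
```

Call:
move_arm --rows '[{"az": -7.4, "jaw": 0}, {"az": -7.4}, {"az": -7.4}, {"az": -7.4}, {"az": -7.4}, {"tx": -14, "ty": 0}]'

```text
schema error: expected keys tx, ty, tz, ax, ay, az, jaw
```

Call:
move_arm --rows '[{"tx": 0, "ty": 0, "tz": 0, "ax": 0, "ay": 0, "az": -7.4, "jaw": 0}, {"tx": 0, "ty": 0, "tz": 0, "ax": 0, "ay": 0, "az": -7.4, "jaw": 0}, {"tx": 0, "ty": 0, "tz": 0, "ax": 0, "ay": 0, "az": -7.4, "jaw": 0}, {"tx": 0, "ty": 0, "tz": 0, "ax": 0, "ay": 0, "az": -7.4, "jaw": 0}, {"tx": 0, "ty": 0, "tz": 0, "ax": 0, "ay": 0, "az": -7.4, "jaw": 0}, {"tx": -0.014, "ty": -0.04, "tz": 0, "ax": 0, "ay": 0, "az": 0, "jaw": 0}, {"tx": -0.014, "ty": -0.04, "tz": 0, "ax": 0, "ay": 0, "az": 0, "jaw": 0}, {"tx": -0.014, "ty": -0.04, "tz": 0, "ax": 0, "ay": 0, "az": 0, "jaw": 0}, {"tx": -0.014, "ty": -0.04, "tz": 0, "ax": 0, "ay": 0, "az": 0, "jaw": 0}, {"tx": -0.014, "ty": -0.04, "tz": 0, "ax": 0, "ay": 0, "az": 0, "jaw": 0}, {"tx": -0.014, "ty": -0.04, "tz": 0, "ax": 0, "ay": 0, "az": 0, "jaw": 0}, {"tx": 0, "ty": 0, "tz": 0, "ax": 0, "ay": 0, "az": 0, "jaw": 0}]'

```text
time: 1.3
tool_pos: [0.3479, 0.3988, 0.2225]
tool_rot: [-0.005, -0.194, 0.981, -0.006]
contact_force: [-0.6, -0.4, 0.2]
gripper_width: 1.001
```

```bash
cat > l.py <<'E'
from tgt import *
import sys
L=res['lifter']
show(np.array([L[0],L[1],float(sys.argv[1])]),Rt([0,0,-1],yd(np.degrees(L[2])+90)))
E
python3 l.py .205
```

```text
t 1.3 pos [0.3479 0.3988 0.2225] q [ 0.7157 -0.1627  1.8347 -0.0054  1.4832 -1.2451] F [-0.575  -0.379   0.2447] w 1.0009223341989213
shift mm (cur axes) [ -62.1923 -205.3623   18.7053]  after-turn axes [ -69.4693 -203.1277   17.4532] turn deg [-0.5542 -0.6296  2.0968]
```

Call:
move_arm --rows '[{"tx": 0, "ty": 0, "tz": 0, "ax": -0.6, "ay": -0.6, "az": 2.1, "jaw": 0}, {"tx": -0.0135, "ty": -0.041, "tz": 0.0035, "ax": 0, "ay": 0, "az": 0, "jaw": 0}, {"tx": -0.0135, "ty": -0.041, "tz": 0.0035, "ax": 0, "ay": 0, "az": 0, "jaw": 0}, {"tx": -0.0135, "ty": -0.041, "tz": 0.0035, "ax": 0, "ay": 0, "az": 0, "jaw": 0}, {"tx": -0.0135, "ty": -0.041, "tz": 0.0035, "ax": 0, "ay": 0, "az": 0, "jaw": 0}, {"tx": -0.0135, "ty": -0.041, "tz": 0.0035, "ax": 0, "ay": 0, "az": 0, "jaw": 0}, {"tx": 0, "ty": 0, "tz": 0, "ax": 0, "ay": 0, "az": 0, "jaw": 0}]'

```text
time: 2.0
tool_pos: [0.4834, 0.227, 0.201]
tool_rot: [-0.002, -0.177, 0.984, 0.002]
contact_force: [-0.3, 0.2, -0.5]
gripper_width: 1.002
```

```bash
python3 l.py .205
```

```text
t 2.0 pos [0.4834 0.227  0.201 ] q [ 0.2974 -0.1435  1.8536  0.0043  1.4351 -1.6306] F [-0.2772  0.2148 -0.4606] w 1.0016724183169134
shift mm (cur axes) [-1.9298  5.0305 -3.9484]  after-turn axes [-1.9295  5.0183 -3.964 ] turn deg [ 0.2533 -0.1972  0.1587]
```

Call:
move_arm --rows '[{"tx": -0.002, "ty": 0.005, "tz": 0, "ax": 0.25, "ay": -0.2, "az": 0.2, "jaw": 0}, {"tx": 0, "ty": 0, "tz": 0.025, "ax": 0, "ay": 0, "az": 0, "jaw": 0}, {"tx": 0, "ty": 0, "tz": 0.025, "ax": 0, "ay": 0, "az": 0, "jaw": 0}, {"tx": 0, "ty": 0, "tz": 0.025, "ax": 0, "ay": 0, "az": 0, "jaw": 0}, {"tx": 0, "ty": 0, "tz": 0.025, "ax": 0, "ay": 0, "az": 0, "jaw": 0}, {"tx": 0, "ty": 0, "tz": 0, "ax": 0, "ay": 0, "az": 0, "jaw": 0}]'

```text
time: 2.6
tool_pos: [0.4799, 0.242, 0.0989]
tool_rot: [0.001, -0.179, 0.984, 0.002]
contact_force: [-1.0, 0.3, -0.1]
gripper_width: 1.001
```

```bash
python3 l.py .089
cat > snap.py <<'E'
import sys,pickle,cv2
from plant import manip
i=sys.argv[1]
for a in sys.argv[2:]:
    n,b=a.split(':'); x0,y0,x1,y1=map(int,b.split(','))
    f=manip.grab_frame(n);pickle.dump(f,open(f'{n}{i}.pkl','wb'))
    s=min(600/(x1-x0),450/(y1-y0));cv2.imwrite(f'pics/{n}{i}.png',cv2.resize(f['color'][y0:y1,x0:x1,::-1],None,fx=s,fy=s,interpolation=cv2.INTER_CUBIC));print(n,s)
E
python3 snap.py 1 top:140,170,240,260 scene:250,80,370,195
```

```text
t 2.6 pos [0.4799 0.242  0.0989] q [ 0.3269 -0.0371  1.9334  0.0034  1.2426 -1.6048] F [-0.9817  0.3348 -0.134 ] w 1.0013187817068463
shift mm (cur axes) [  0.1018 -10.3057   9.8551]  after-turn axes [  0.013  -10.2747   9.8879] turn deg [0.1818 0.1616 0.3392]
top 5.0
scene 3.9130434782608696
```

View pics/top1.png

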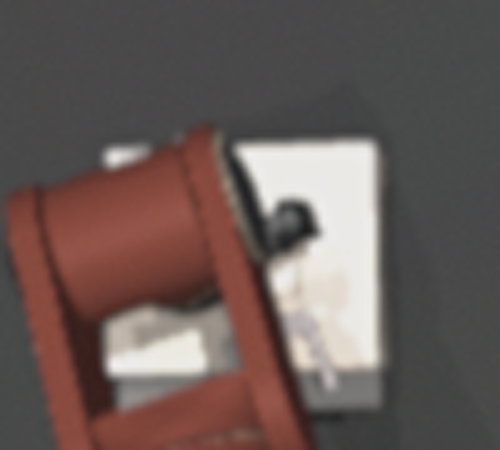

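View pics/scene1.png

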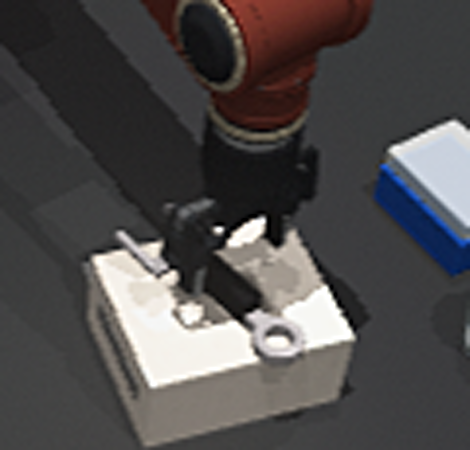

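The fingers straddle the handle, but the TCP is 10 mm off across the jaw. I'll correct that and then close.

Call:
move_arm --rows '[{"tx": 0, "ty": -0.01, "tz": 0, "ax": 0.2, "ay": 0.15, "az": 0.3, "jaw": 0}, {"tx": 0, "ty": 0, "tz": 0, "ax": 0, "ay": 0, "az": 0, "jaw": 0}, {"tx": 0, "ty": 0, "tz": 0, "ax": 0, "ay": 0, "az": 0, "jaw": 0}]'

```text
time: 3.0
tool_pos: [0.4889, 0.2346, 0.1081]
tool_rot: [0.007, -0.177, 0.984, 0.001]
contact_force: [0.2, -0.2, 0.2]
gripper_width: 1.001
```

```bash
python3 l.py .089
```

```text
t 3.0 pos [0.4889 0.2346 0.1081] q [ 0.3105 -0.0445  1.9239 -0.0007  1.2472 -1.6159] F [ 0.2329 -0.169   0.1963] w 1.0005338677782976
shift mm (cur axes) [ 6.1744 -0.2063 18.9931]  after-turn axes [ 5.8901 -0.2424 19.0828] turn deg [-0.0739  0.8543  0.1096]
```

Call:
move_arm --rows '[{"tx": 0.006, "ty": 0, "tz": 0.01, "ax": 0, "ay": 0.8, "az": 0, "jaw": 0}, {"tx": 0, "ty": 0, "tz": 0.005, "ax": 0, "ay": 0, "az": 0, "jaw": 0}, {"tx": 0, "ty": 0, "tz": 0, "ax": 0, "ay": 0, "az": 0, "jaw": 0}]'

```text
time: 3.3
tool_pos: [0.4842, 0.2324, 0.0938]
tool_rot: [0.002, -0.176, 0.984, -0.0]
contact_force: [0.4, 0.3, -0.3]
gripper_width: 1.0
```

```bash
python3 l.py .089
```

```text
t 3.3 pos [0.4842 0.2324 0.0938] q [ 0.3096 -0.0314  1.9373 -0.0013  1.2325 -1.6156] F [ 0.4414  0.2597 -0.2753] w 0.9997944718209183
shift mm (cur axes) [0.7427 0.2189 4.7734]  after-turn axes [0.7277 0.2116 4.776 ] turn deg [-0.0793  0.1814  0.0537]
```

Call:
move_arm --rows '[{"tx": 0.0007, "ty": 0, "tz": 0.005, "ax": 0, "ay": 0.2, "az": 0, "jaw": 0}, {"tx": 0, "ty": 0, "tz": 0, "ax": 0, "ay": 0, "az": 0, "jaw": 0}, {"tx": 0, "ty": 0, "tz": 0, "ax": 0, "ay": 0, "az": 0, "jaw": 0}]'

```text
time: 3.6
tool_pos: [0.4831, 0.2319, 0.0876]
tool_rot: [-0.001, -0.176, 0.984, -0.001]
contact_force: [0.7, -0.2, 0.3]
gripper_width: 1.0
```

```bash
python3 l.py .089
```

```text
t 3.6 pos [0.4831 0.2319 0.0876] q [ 0.3094 -0.0229  1.9403 -0.0014  1.2261 -1.6155] F [ 0.7157 -0.2254  0.2906] w 0.9998020337592027
shift mm (cur axes) [-0.4774  0.2803 -1.4334]  after-turn axes [-0.4801  0.2825 -1.4321] turn deg [-0.0727 -0.1143  0.0394]
```

Call:
move_arm --rows '[{"tx": 0, "ty": 0, "tz": 0, "ax": 0, "ay": 0, "az": 0, "jaw": 120}, {"tx": 0, "ty": 0, "tz": -0.001, "ax": 0, "ay": 0, "az": 0, "jaw": 255}, {"tx": 0, "ty": 0, "tz": 0, "ax": 0, "ay": 0, "az": 0, "jaw": 255}, {"tx": 0, "ty": 0, "tz": 0, "ax": 0, "ay": 0, "az": 0, "jaw": 255}, {"tx": 0, "ty": 0, "tz": 0, "ax": 0, "ay": 0, "az": 0, "jaw": 255}, {"tx": 0, "ty": 0, "tz": 0, "ax": 0, "ay": 0, "az": 0, "jaw": 255}, {"tx": 0, "ty": 0, "tz": 0, "ax": 0, "ay": 0, "az": 0, "jaw": 255}, {"tx": 0, "ty": 0, "tz": 0, "ax": 0, "ay": 0, "az": 0, "jaw": 255}]'

```text
time: 4.4
tool_pos: [0.4835, 0.2321, 0.0893]
tool_rot: [-0.0, -0.176, 0.984, -0.001]
contact_force: [-0.2, 0.3, -0.2]
gripper_width: 0.222
```

```bash
python3 l.py .089
```

```text
t 4.4 pos [0.4835 0.2321 0.0893] q [ 0.3095 -0.0247  1.939  -0.0014  1.2282 -1.6155] F [-0.1633  0.2916 -0.173 ] w 0.22198292849059337
shift mm (cur axes) [-0.0457  0.2514  0.2595]  after-turn axes [-0.0452  0.2511  0.2599] turn deg [-0.073  -0.0574  0.0443]
```

Gripped: the opening of 0.222 is about 19 mm, which matches the 20 mm handle. Lifting now.

Call:
move_arm --rows '[{"tx": 0, "ty": 0, "tz": -0.02, "ax": 0, "ay": 0, "az": 0, "jaw": 255}, {"tx": 0, "ty": 0, "tz": -0.03, "ax": 0, "ay": 0, "az": 0, "jaw": 255}, {"tx": 0, "ty": 0, "tz": -0.03, "ax": 0, "ay": 0, "az": 0, "jaw": 255}, {"tx": 0, "ty": 0, "tz": -0.03, "ax": 0, "ay": 0, "az": 0, "jaw": 255}, {"tx": 0, "ty": 0, "tz": -0.03, "ax": 0, "ay": 0, "az": 0, "jaw": 255}, {"tx": 0, "ty": 0, "tz": -0.03, "ax": 0, "ay": 0, "az": 0, "jaw": 255}, {"tx": 0, "ty": 0, "tz": -0.03, "ax": 0, "ay": 0, "az": 0, "jaw": 255}, {"tx": 0, "ty": 0, "tz": 0, "ax": 0, "ay": 0, "az": 0, "jaw": 255}, {"tx": 0, "ty": 0, "tz": 0, "ax": 0, "ay": 0, "az": 0, "jaw": 255}]'

```text
time: 5.3
tool_pos: [0.48, 0.2313, 0.289]
tool_rot: [-0.008, -0.176, 0.984, -0.002]
contact_force: [-1.4, -0.6, -3.2]
gripper_width: 0.219
```

```bash
cat > r.py <<'E'
# target: lifter underside n metres above board, eye at peg (+du up slope, +dy)
from tgt import *
import sys
n=float(sys.argv[1]); du=float(sys.argv[2]) if len(sys.argv)>2 else 0; dy=float(sys.argv[3]) if len(sys.argv)>3 else 0
P=res['rack']; A=Ro.from_euler('z',P[2]).as_matrix()
N=A@[-s4,0,c4]; X=A@[c4,0,s4]; Y=A@[0,1,0]
foot=place(P,0,[board(.085,-.055)])[0]
p=foot+N*(n+.0043)+X*(du-.075)+Y*dy
print('foot',foot,'tgt',p)
show(p,Rt(-N,Y))
s,R0,p0=cur()
d=p0-p; print('offset of TCP from tgt: up-slope %.1f width %.1f normal %.1f mm'%tuple(1000*np.array([d@X,d@Y,d@N])))
E
python3 r.py .1; python3 snap.py 2 top:140,170,240,260 scene:220,60,350,195
```

```text
foot [ 0.597  -0.2544  0.1496] tgt [ 0.4741 -0.2739  0.1813]
t 5.3 pos [0.48   0.2313 0.289 ] q [ 0.31   -0.1863  1.7454 -0.0014  1.5979 -1.6154] F [-1.3613 -0.6094 -3.2086] w 0.2193924550637901
shift mm (cur axes) [ 179.232  -471.5623  110.7596]  after-turn axes [ 134.1965 -497.9708   27.9129] turn deg [  3.8319 -40.7504  10.9067]
offset of TCP from tgt: up-slope 134.2 width 498.0 normal 27.9 mm
top 5.0
scene 3.3333333333333335
```

View pics/scene2.png

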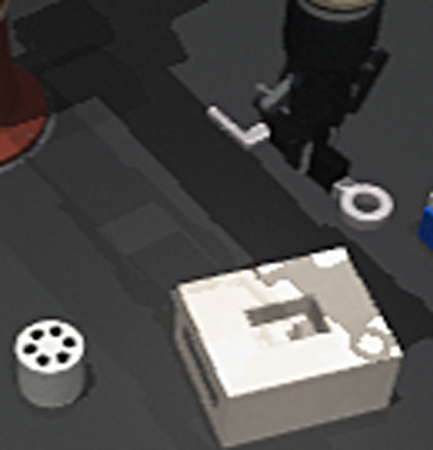

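The lifter is held level and the well is clear. Now carrying it across at this height.

Call:
move_arm --rows '[{"tx": 0.008, "ty": -0.02, "tz": 0, "ax": 0, "ay": 0, "az": 0, "jaw": 255}, {"tx": 0.014, "ty": -0.04, "tz": 0, "ax": 0, "ay": 0, "az": 0, "jaw": 255}, {"tx": 0.014, "ty": -0.04, "tz": 0, "ax": 0, "ay": 0, "az": 0, "jaw": 255}, {"tx": 0.014, "ty": -0.04, "tz": 0, "ax": 0, "ay": 0, "az": 0, "jaw": 255}, {"tx": 0.014, "ty": -0.04, "tz": 0, "ax": 0, "ay": 0, "az": 0, "jaw": 255}, {"tx": 0.014, "ty": -0.04, "tz": 0, "ax": 0, "ay": 0, "az": 0, "jaw": 255}, {"tx": 0.014, "ty": -0.04, "tz": 0, "ax": 0, "ay": 0, "az": 0, "jaw": 255}, {"tx": 0.014, "ty": -0.04, "tz": 0, "ax": 0, "ay": 0, "az": 0, "jaw": 255}, {"tx": 0.014, "ty": -0.04, "tz": 0, "ax": 0, "ay": 0, "az": 0, "jaw": 255}, {"tx": 0.014, "ty": -0.04, "tz": 0, "ax": 0, "ay": 0, "az": 0, "jaw": 255}, {"tx": 0.01, "ty": -0.02, "tz": 0, "ax": 0, "ay": 0, "az": 0, "jaw": 255}, {"tx": 0, "ty": 0, "tz": 0, "ax": 0, "ay": 0, "az": 0, "jaw": 255}]'

```text
time: 6.6
tool_pos: [0.4744, -0.2075, 0.2623]
tool_rot: [-0.026, -0.179, 0.984, 0.006]
contact_force: [0.6, 1.5, -2.4]
gripper_width: 0.224
```

```bash
python3 r.py .1
```

```text
foot [ 0.597  -0.2544  0.1496] tgt [ 0.4741 -0.2739  0.1813]
t 6.6 pos [ 0.4744 -0.2075  0.2623] q [-0.5419 -0.1885  1.7917 -0.0262  1.5855 -2.4716] F [ 0.6434  1.5194 -2.3751] w 0.2236549401112024
shift mm (cur axes) [ 19.5781 -63.7205  80.7931]  after-turn axes [ 60.25   -65.5236  55.2063] turn deg [  4.9123 -42.8224  10.8261]
offset of TCP from tgt: up-slope 60.2 width 65.5 normal 55.2 mm
```

Call:
move_arm --rows '[{"tx": 0, "ty": 0, "tz": 0, "ax": 0.8, "ay": -7.1, "az": 1.8, "jaw": 255}, {"tx": 0, "ty": 0, "tz": 0, "ax": 0.8, "ay": -7.1, "az": 1.8, "jaw": 255}, {"tx": 0, "ty": 0, "tz": 0, "ax": 0.8, "ay": -7.1, "az": 1.8, "jaw": 255}, {"tx": 0, "ty": 0, "tz": 0, "ax": 0.8, "ay": -7.1, "az": 1.8, "jaw": 255}, {"tx": 0, "ty": 0, "tz": 0, "ax": 0.8, "ay": -7.1, "az": 1.8, "jaw": 255}, {"tx": 0, "ty": 0, "tz": 0, "ax": 0.8, "ay": -7.1, "az": 1.8, "jaw": 255}, {"tx": 0, "ty": 0, "tz": 0, "ax": 0, "ay": 0, "az": 0, "jaw": 255}]'

```text
time: 7.3
tool_pos: [0.4721, -0.1989, 0.2471]
tool_rot: [0.344, -0.069, 0.936, 0.038]
contact_force: [-0.3, 0.1, -3.9]
gripper_width: 0.222
```

```bash
python3 r.py .1
```

```text
foot [ 0.597  -0.2544  0.1496] tgt [ 0.4741 -0.2739  0.1813]
t 7.3 pos [ 0.4721 -0.1989  0.2471] q [-0.8678 -0.5869  2.2199  0.6512  1.1921 -2.7343] F [-0.2834  0.1201 -3.9213] w 0.22206319911950057
shift mm (cur axes) [ 48.8674 -75.8865  42.4193]  after-turn axes [ 49.7551 -74.3619  44.0558] turn deg [ 0.9399  0.4695 -0.9472]
offset of TCP from tgt: up-slope 49.8 width 74.4 normal 44.1 mm
```

```bash
cat > fk.py <<'E'
from tgt import *
D=[([1.164,.0533,1.6142,0,1.476,-.119],[.1772,.5988,.2302]),([.7157,-.1627,1.8347,-.0054,1.4832,-1.2451],[.3479,.3988,.2225]),
([.2974,-.1435,1.8536,.0043,1.4351,-1.6306],[.4834,.2270,.2010]),([.3269,-.0371,1.9334,.0034,1.2426,-1.6048],[.4799,.242,.0989]),
([.3095,-.0247,1.939,-.0014,1.2282,-1.6155],[.4835,.2321,.0893]),([.31,-.1863,1.7454,-.0014,1.5979,-1.6154],[.48,.2313,.289]),
([-.5419,-.1885,1.7917,-.0262,1.5855,-2.4716],[.4744,-.2075,.2623]),([-.8678,-.5869,2.2199,.6512,1.1921,-2.7343],[.4721,-.1989,.2471])]
rz=lambda a:Ro.from_euler('z',a).as_matrix(); ry=lambda a:Ro.from_euler('y',a).as_matrix()
def fk(q,k):
    a1,d1,a2,b3,a3,d6=k
    R1=rz(q[0]);R2=R1@ry(q[1]);R3=R2@ry(q[2]);R4=R3@rz(q[3]);R5=R4@ry(q[4]);R6=R5@rz(q[5])
    p=R1@[a1,0,d1]+R2@[0,0,a2]+R3@[b3,0,a3]+R5@[0,0,d6]
    return p,R6
def kf():
    f=lambda k:np.concatenate([fk(q,k)[0]-p for q,p in D])
    s=least_squares(f,[0,.3,.4,0,.4,.3]); return s.x,np.abs(s.fun).max()
if __name__=='__main__':
    k,e=kf();print(k,e)
    s,R0,p0=cur();p,R=fk(s['joint_pos'],k);print(p-p0);print(R);print(R0);C=R.T@R0
    P=res['rack']; A=Ro.from_euler('z',P[2]).as_matrix();N=A@[-s4,0,c4]; X=A@[c4,0,s4]; Y=A@[0,1,0]
    foot=place(P,0,[board(.085,-.055)])[0]
    for sg in(1,-1):
      for n in(.1,.05,0):
        T=Rt(-N,sg*Y); pt=foot+N*(n+.0043)-X*.075
        def g(q):
            p,R=fk(q,k); return np.concatenate([(p-pt)*5,Ro.from_matrix((R@C).T@T).as_rotvec()])
        q0=np.array(s['joint_pos']);q0[5]+= 0 if sg>0 else np.pi
        r=least_squares(g,q0);print(sg,n,r.x,r.cost)
E
python3 fk.py
```

```text
[0.0132 0.3065 0.5071 0.1348 0.6111 0.3912] 0.07392653719266815
[-0.0064 -0.0099  0.0117]
[[ 0.1543 -0.754   0.6385]
 [-0.9877 -0.1026  0.1176]
 [-0.0232 -0.6489 -0.7606]]
[[-0.754  -0.1543  0.6385]
 [-0.1026  0.9877  0.1176]
 [-0.6489  0.0232 -0.7606]]
1 0.1 [-0.9463 -0.3537  2.2097  0.7205  1.0548 -2.9678] 1.5633287502863918e-29
1 0.05 [-0.8748 -0.2535  2.2099  0.7555  0.935  -2.9887] 3.91645806027405e-26
1 0 [-0.8089 -0.1426  2.1983  0.8061  0.8224 -3.0243] 5.2079824209297174e-20
-1 0.1 [-0.9463 -0.3537  2.2097  0.7205  1.0548  0.1738] 9.568773344379792e-31
-1 0.05 [-0.8748 -0.2535  2.2099  0.7555  0.935   0.1529] 4.3826764409167825e-26
-1 0 [-0.8089 -0.1426  2.1983  0.8061  0.8224  0.1173] 5.163862840473256e-20
```

```bash
python3 - <<'E'
s=open('fk.py').read()
s=s.replace("a1,d1,a2,b3,a3,d6=k","a1,d1,a2,b3,a3,d6,y1,x2,y4,x5=k").replace("R1@[a1,0,d1]","R1@[a1,y1,d1]").replace("R2@[0,0,a2]","R2@[x2,0,a2]").replace("R5@[0,0,d6]","R4@[0,y4,0]+R5@[x5,0,d6]").replace("[0,.3,.4,0,.4,.3]","[0,.3,.4,0,.4,.3,0,0,0,0]")
open('fk.py','w').write(s)
E
python3 fk.py
```

```text
[ 0.0015  0.2378  0.4266  0.0959  0.6099  0.2794  0.0732 -0.0004  0.001
  0.0011] 5.244315853733528e-05
[-0.     -0.      0.0001]
[[ 0.1543 -0.754   0.6385]
 [-0.9877 -0.1026  0.1176]
 [-0.0232 -0.6489 -0.7606]]
[[-0.754  -0.1543  0.6385]
 [-0.1026  0.9877  0.1176]
 [-0.6489  0.0232 -0.7606]]
1 0.1 [-0.9706 -0.3635  2.1804  0.7098  1.0995 -2.9588] 8.822548172602711e-29
1 0.05 [-0.9038 -0.2526  2.1643  0.7379  0.9862 -2.9759] 1.837522791481068e-29
1 0 [-0.8422 -0.133   2.1358  0.7767  0.8809 -3.0022] 9.363317838723869e-24
-1 0.1 [-0.9706 -0.3635  2.1804  0.7098  1.0995  0.1828] 2.260743158541434e-29
-1 0.05 [-0.9038 -0.2526  2.1643  0.7379  0.9862  0.1657] 6.575970421047001e-29
-1 0 [-0.8422 -0.133   2.1358  0.7767  0.8809  0.1394] 9.474530126166553e-24
```

The fitted kinematic model is good to 0.05 mm, and the target is reachable with J6 at -3.00 against a limit of -3.14. Carrying on in small steps.

Call:
move_arm --rows '[{"tx": 0.005, "ty": -0.01, "tz": 0, "ax": 0.9, "ay": 0.5, "az": -0.9, "jaw": 255}, {"tx": 0.014, "ty": -0.02, "tz": 0, "ax": 0, "ay": 0, "az": 0, "jaw": 255}, {"tx": 0.014, "ty": -0.02, "tz": 0, "ax": 0, "ay": 0, "az": 0, "jaw": 255}, {"tx": 0.011, "ty": -0.015, "tz": 0, "ax": 0, "ay": 0, "az": 0, "jaw": 255}, {"tx": 0, "ty": 0, "tz": 0, "ax": 0, "ay": 0, "az": 0, "jaw": 255}, {"tx": 0, "ty": 0, "tz": 0, "ax": 0, "ay": 0, "az": 0, "jaw": 255}]'

```text
time: 7.9
tool_pos: [0.4509, -0.2707, 0.2185]
tool_rot: [0.334, -0.081, 0.939, 0.026]
contact_force: [0.1, -0.7, -0.9]
gripper_width: 0.22
```

```bash
python3 r.py .08
```

```text
foot [ 0.597  -0.2544  0.1496] tgt [ 0.4868 -0.2718  0.166 ]
t 7.9 pos [ 0.4509 -0.2707  0.2185] q [-1.0078 -0.4564  2.1769  0.6728  1.2041 -2.9294] F [ 0.0871 -0.7119 -0.8628] w 0.22039529152236947
shift mm (cur axes) [ 5.8965 -6.9505 62.9361]  after-turn axes [ 6.7242 -6.7721 62.8725] turn deg [ 0.2382 -0.8361  0.7543]
offset of TCP from tgt: up-slope 6.7 width 6.8 normal 62.9 mm
```

Call:
move_arm --rows '[{"tx": 0.006, "ty": -0.006, "tz": 0.01, "ax": 0.2, "ay": -0.8, "az": 0.7, "jaw": 255}, {"tx": 0, "ty": 0, "tz": 0.02, "ax": 0, "ay": 0, "az": 0, "jaw": 255}, {"tx": 0, "ty": 0, "tz": 0.02, "ax": 0, "ay": 0, "az": 0, "jaw": 255}, {"tx": 0, "ty": 0, "tz": 0.005, "ax": 0, "ay": 0, "az": 0, "jaw": 255}, {"tx": 0, "ty": 0, "tz": 0, "ax": 0, "ay": 0, "az": 0, "jaw": 255}, {"tx": 0, "ty": 0, "tz": 0, "ax": 0, "ay": 0, "az": 0, "jaw": 255}]'

```text
time: 8.5
tool_pos: [0.4858, -0.2706, 0.1714]
tool_rot: [0.341, -0.077, 0.937, 0.026]
contact_force: [-0.4, 0.5, -1.7]
gripper_width: 0.219
```

```bash
python3 r.py .08;  python3 snap.py 3 top:270,150,370,240 scene:110,110,240,220
```

```text
foot [ 0.597  -0.2544  0.1496] tgt [ 0.4868 -0.2718  0.166 ]
t 8.5 pos [ 0.4858 -0.2706  0.1714] q [-0.9433 -0.3313  2.1734  0.7147  1.0647 -2.9619] F [-0.4046  0.5124 -1.7313] w 0.2193302909676177
shift mm (cur axes) [ 2.915  -1.3683  4.5637]  after-turn axes [ 2.9073 -1.3832  4.5642] turn deg [ 0.0759 -0.0275  0.4125]
offset of TCP from tgt: up-slope 2.9 width 1.4 normal 4.6 mm
top 5.0
scene 4.090909090909091
```

View pics/scene3.png

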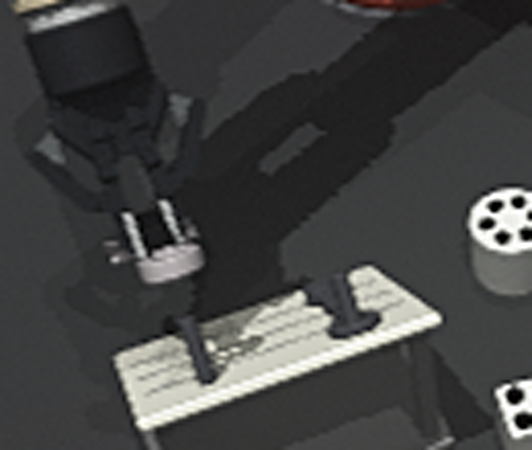

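View pics/top3.png

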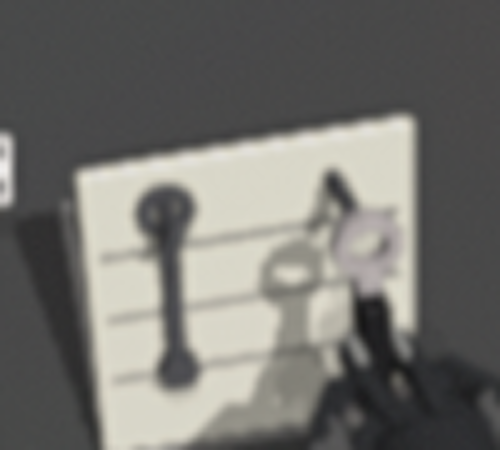

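```bash
cat > ov.py <<'E'
from tgt import *
import sys
i=sys.argv[1]
P=res['rack']
s,R0,p0=cur()
for n,(x0,y0,x1,y1) in (('top',(270,150,370,240)),('scene',(110,110,240,220))):
    f=pickle.load(open(f'{n}{i}.pkl','rb')); S=min(800/(x1-x0),600/(y1-y0))
    im=cv2.resize(f['color'][y0:y1,x0:x1,::-1],None,fx=S,fy=S,interpolation=cv2.INTER_CUBIC)
    def poly(X,col,cl):
        q=((proj(f,X)-[x0,y0]+.5)*S).astype(int); cv2.polylines(im,[q.reshape(-1,1,2)],cl,col,1)
    poly(place(P,0,[board(.085,-.055,0),board(.085,-.055,.05),board(.085,-.055,.11)]),(0,0,255),False)
    t=np.linspace(0,6.28,30)
    # lifter axes: x=-tool x, y=tool y, z=-tool z ; underside at tool z +.0043
    for r,z in((.012,.014),(.022,.014),(.022,0)):
        M=np.array([(.075+r*np.cos(a),r*np.sin(a),z-.0043) for a in t])*[-1,1,-1]
        poly(M@R0.T+p0,(0,200,0),True)
    cv2.imwrite(f'pics/ov_{n}{i}.png',im)
E
python3 ov.py 3
```

```text
(no output)
```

View pics/ov_scene3.png

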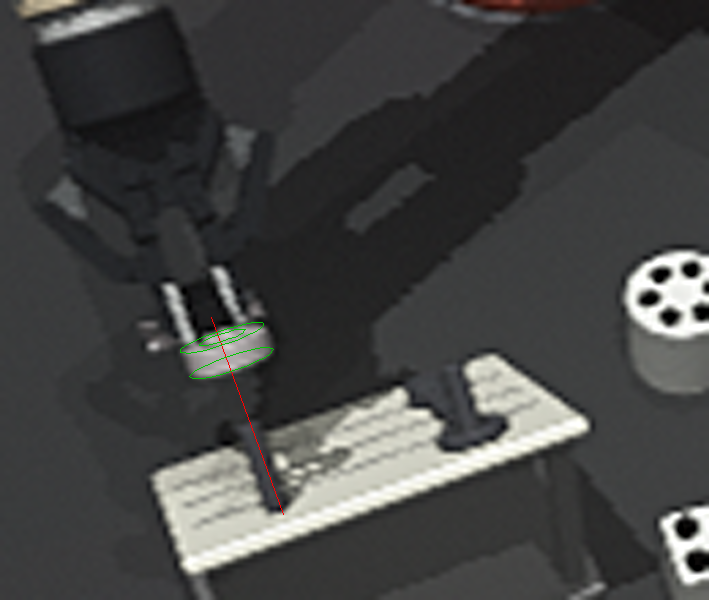

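View pics/ov_top3.png

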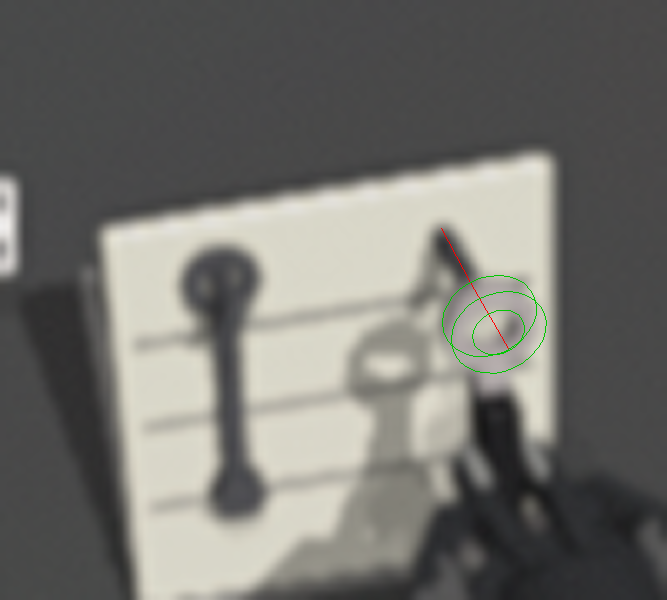

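The ring and peg overlays agree to under 1 px in both views. I'll centre the eye and lower it onto the peg.

Call:
move_arm --rows '[{"tx": 0.0025, "ty": -0.001, "tz": 0.004, "ax": 0, "ay": 0, "az": 0.4, "jaw": 255}, {"tx": 0, "ty": 0, "tz": 0.008, "ax": 0, "ay": 0, "az": 0, "jaw": 255}, {"tx": 0, "ty": 0, "tz": 0.008, "ax": 0, "ay": 0, "az": 0, "jaw": 255}, {"tx": 0, "ty": 0, "tz": 0, "ax": 0, "ay": 0, "az": 0, "jaw": 255}, {"tx": 0, "ty": 0, "tz": 0, "ax": 0, "ay": 0, "az": 0, "jaw": 255}]'

```text
time: 9.1
tool_pos: [0.4977, -0.2716, 0.1555]
tool_rot: [0.342, -0.073, 0.937, 0.025]
contact_force: [-0.7, 0.2, -1.1]
gripper_width: 0.223
```

```bash
python3 r.py .04
```

```text
foot [ 0.597  -0.2544  0.1496] tgt [ 0.5122 -0.2678  0.1354]
t 9.1 pos [ 0.4977 -0.2716  0.1555] q [-0.922  -0.2852  2.1672  0.7287  1.0163 -2.9687] F [-0.6961  0.2085 -1.1127] w 0.2234590451579568
shift mm (cur axes) [ 1.5632  1.5217 24.9624]  after-turn axes [ 1.524   1.4399 24.9697] turn deg [-0.1859  0.0919  0.0304]
offset of TCP from tgt: up-slope 1.5 width -1.4 normal 25.0 mm
```

Call:
move_arm --rows '[{"tx": 0.0015, "ty": 0.0015, "tz": 0.007, "ax": 0, "ay": 0, "az": 0, "jaw": 255}, {"tx": 0, "ty": 0, "tz": 0.007, "ax": 0, "ay": 0, "az": 0, "jaw": 255}, {"tx": 0, "ty": 0, "tz": 0.007, "ax": 0, "ay": 0, "az": 0, "jaw": 255}, {"tx": 0, "ty": 0, "tz": 0, "ax": 0, "ay": 0, "az": 0, "jaw": 255}, {"tx": 0, "ty": 0, "tz": 0, "ax": 0, "ay": 0, "az": 0, "jaw": 255}]'

```text
time: 9.6
tool_pos: [0.5108, -0.2676, 0.1365]
tool_rot: [0.342, -0.073, 0.937, 0.026]
contact_force: [0.3, -0.4, -0.3]
gripper_width: 0.225
```

```bash
python3 r.py .01;python3 snap.py 4 top:270,150,370,240 scene:110,110,240,220
```

```text
foot [ 0.597  -0.2544  0.1496] tgt [ 0.5312 -0.2648  0.1124]
t 9.6 pos [ 0.5108 -0.2676  0.1365] q [-0.8927 -0.236   2.1626  0.7443  0.9654 -2.9798] F [ 0.2683 -0.4174 -0.2999] w 0.22485605251621732
shift mm (cur axes) [-0.2167 -0.3157 31.7462]  after-turn axes [-0.2579 -0.3972 31.745 ] turn deg [-0.1473  0.0741  0.0217]
offset of TCP from tgt: up-slope -0.3 width 0.4 normal 31.7 mm
top 5.0
scene 4.090909090909091
```

View pics/scene4.png

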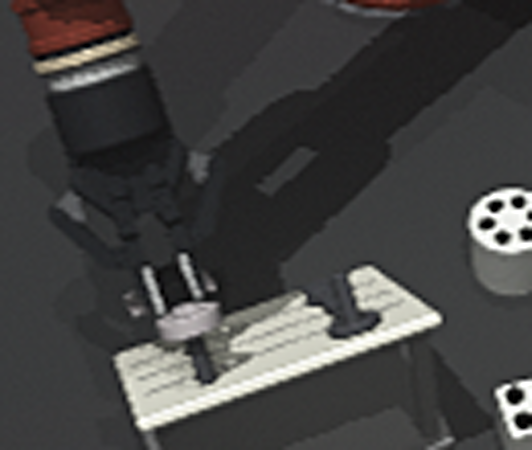

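View pics/top4.png

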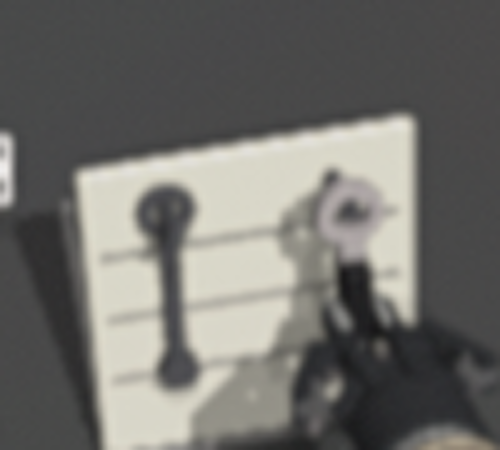

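The peg's dark tip is inside the hole, at (350,212) in the top crop, with no contact force. Continuing down along the peg.

Call:
move_arm --rows '[{"tx": 0, "ty": 0, "tz": 0.007, "ax": 0, "ay": 0, "az": 0, "jaw": 255}, {"tx": 0, "ty": 0, "tz": 0.007, "ax": 0, "ay": 0, "az": 0, "jaw": 255}, {"tx": 0, "ty": 0, "tz": 0.007, "ax": 0, "ay": 0, "az": 0, "jaw": 255}, {"tx": 0, "ty": 0, "tz": 0.005, "ax": 0, "ay": 0, "az": 0, "jaw": 255}, {"tx": 0, "ty": 0, "tz": 0, "ax": 0, "ay": 0, "az": 0, "jaw": 255}, {"tx": 0, "ty": 0, "tz": 0, "ax": 0, "ay": 0, "az": 0, "jaw": 255}]'

```text
time: 10.3
tool_pos: [0.5288, -0.2652, 0.1152]
tool_rot: [0.342, -0.073, 0.937, 0.025]
contact_force: [-0.9, 0.0, -1.4]
gripper_width: 0.22
```

```bash
python3 r.py .0
```

```text
foot [ 0.597  -0.2544  0.1496] tgt [ 0.5376 -0.2638  0.1047]
t 10.3 pos [ 0.5288 -0.2652  0.1152] q [-0.858  -0.1684  2.1462  0.766   0.9053 -2.9943] F [-0.8642  0.0148 -1.3695] w 0.2200656166053343
shift mm (cur axes) [-0.0067  0.0816 13.7386]  after-turn axes [-0.0284  0.0354 13.7387] turn deg [-0.1926  0.0905  0.0218]
offset of TCP from tgt: up-slope -0.0 width -0.0 normal 13.7 mm
```

Call:
move_arm --rows '[{"tx": 0.002, "ty": 0, "tz": 0.004, "ax": 0, "ay": 0, "az": 0, "jaw": 255}, {"tx": 0, "ty": 0, "tz": 0.004, "ax": 0, "ay": 0, "az": 0, "jaw": 255}, {"tx": 0, "ty": 0, "tz": 0.001, "ax": 0, "ay": 0, "az": 0, "jaw": 255}, {"tx": 0, "ty": 0, "tz": 0, "ax": 0, "ay": 0, "az": 0, "jaw": 255}, {"tx": 0, "ty": 0, "tz": 0, "ax": 0, "ay": 0, "az": 0, "jaw": 255}]'

```text
time: 10.8
tool_pos: [0.5334, -0.2648, 0.1066]
tool_rot: [0.342, -0.073, 0.937, 0.025]
contact_force: [-0.4, 0.1, -1.5]
gripper_width: 0.219
```

```bash
python3 r.py .0
```

```text
foot [ 0.597  -0.2544  0.1496] tgt [ 0.5376 -0.2638  0.1047]
t 10.8 pos [ 0.5334 -0.2648  0.1066] q [-0.8496 -0.1455  2.1428  0.7762  0.8852 -3.0051] F [-0.4481  0.0585 -1.5073] w 0.21899122104125743
shift mm (cur axes) [-2.0068  0.326   4.2081]  after-turn axes [-2.0145  0.3104  4.2056] turn deg [-0.2265  0.1075  0.0315]
offset of TCP from tgt: up-slope -2.0 width -0.3 normal 4.2 mm
```

Call:
move_arm --rows '[{"tx": 0, "ty": 0, "tz": 0.0025, "ax": 0, "ay": 0, "az": 0, "jaw": 255}, {"tx": 0, "ty": 0, "tz": 0, "ax": 0, "ay": 0, "az": 0, "jaw": 255}, {"tx": 0, "ty": 0, "tz": 0, "ax": 0, "ay": 0, "az": 0, "jaw": 255}]'

```text
time: 11.1
tool_pos: [0.535, -0.2654, 0.1062]
tool_rot: [0.342, -0.074, 0.936, 0.024]
contact_force: [0.3, -0.1, -1.6]
gripper_width: 0.229
```

```bash
python3 r.py .0
```

```text
foot [ 0.597  -0.2544  0.1496] tgt [ 0.5376 -0.2638  0.1047]
t 11.1 pos [ 0.535  -0.2654  0.1062] q [-0.8477 -0.1409  2.1398  0.7771  0.8821 -3.0067] F [ 0.278  -0.0833 -1.6358] w 0.22866248013906937
shift mm (cur axes) [-1.1307  1.165   2.9282]  after-turn axes [-1.1347  1.1536  2.9312] turn deg [-0.2732  0.1283  0.1259]
offset of TCP from tgt: up-slope -1.1 width -1.2 normal 2.9 mm
```

Call:
move_arm --rows '[{"tx": 0, "ty": 0, "tz": 0, "ax": 0, "ay": 0, "az": 0, "jaw": 170}, {"tx": 0, "ty": 0, "tz": 0, "ax": 0, "ay": 0, "az": 0, "jaw": 120}, {"tx": 0, "ty": 0, "tz": 0, "ax": 0, "ay": 0, "az": 0, "jaw": 80}, {"tx": 0, "ty": 0, "tz": 0, "ax": 0, "ay": 0, "az": 0, "jaw": 80}, {"tx": 0, "ty": 0, "tz": 0, "ax": 0, "ay": 0, "az": 0, "jaw": 80}]'

```text
time: 11.6
tool_pos: [0.5363, -0.2662, 0.1081]
tool_rot: [0.344, -0.074, 0.936, 0.023]
contact_force: [0.9, 0.1, 0.4]
gripper_width: 0.686
```

```bash
python3 r.py .0;python3 snap.py 5 top:270,150,370,240 scene:110,110,240,220
```

```text
foot [ 0.597  -0.2544  0.1496] tgt [ 0.5376 -0.2638  0.1047]
t 11.6 pos [ 0.5363 -0.2662  0.1081] q [-0.8473 -0.1415  2.1376  0.7791  0.8812 -3.0067] F [0.9372 0.0835 0.3675] w 0.686098765201915
shift mm (cur axes) [0.9983 2.2208 3.6187]  after-turn axes [0.9849 2.1931 3.6392] turn deg [-0.3952  0.3062  0.1563]
offset of TCP from tgt: up-slope 1.0 width -2.2 normal 3.6 mm
top 5.0
scene 4.090909090909091
```

View pics/scene5.png

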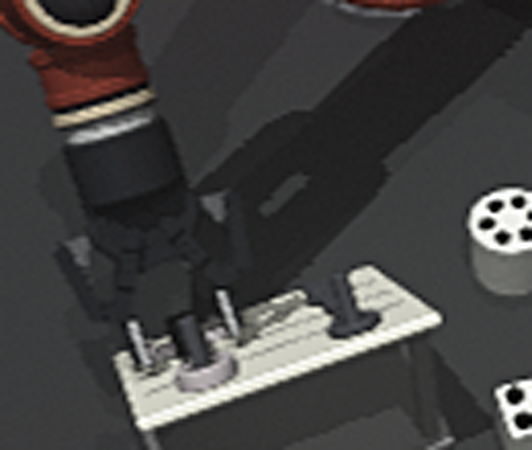

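View pics/top5.png

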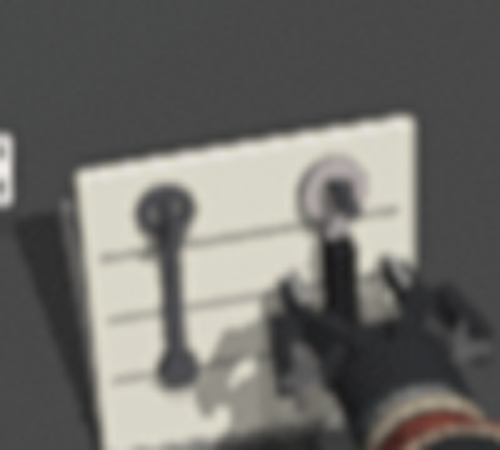

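The lifter lies on the board with the peg through its eye, and the fingers are clear of it. Backing off along the peg axis.

Call:
move_arm --rows '[{"tx": 0, "ty": 0, "tz": -0.01, "ax": 0, "ay": 0, "az": 0, "jaw": 60}, {"tx": 0, "ty": 0, "tz": -0.02, "ax": 0, "ay": 0, "az": 0, "jaw": 60}, {"tx": 0, "ty": 0, "tz": -0.03, "ax": 0, "ay": 0, "az": 0, "jaw": 60}, {"tx": 0, "ty": 0, "tz": -0.03, "ax": 0, "ay": 0, "az": 0, "jaw": 60}, {"tx": 0, "ty": 0, "tz": -0.03, "ax": 0, "ay": 0, "az": 0, "jaw": 40}, {"tx": 0, "ty": 0, "tz": -0.03, "ax": 0, "ay": 0, "az": 0, "jaw": 0}, {"tx": 0, "ty": 0, "tz": -0.01, "ax": 0, "ay": 0, "az": 0, "jaw": 0}, {"tx": 0, "ty": 0, "tz": 0, "ax": 0, "ay": 0, "az": 0, "jaw": 0}]'

```text
time: 12.5
tool_pos: [0.428, -0.2813, 0.2363]
tool_rot: [0.342, -0.074, 0.936, 0.023]
contact_force: [0.2, 0.2, 0.3]
gripper_width: 1.002
```

```bash
cat > b.py <<'E'
from tgt import *
import sys
B=res[sys.argv[2] if len(sys.argv)>2 else 'block']
show(np.array([B[0],B[1],float(sys.argv[1])]),Rt([0,0,-1],yd(np.degrees(B[2]))))
E
python3 b.py .2;python3 snap.py 6 top:270,150,370,240 scene:110,110,240,220
```

```text
t 12.5 pos [ 0.428  -0.2813  0.2363] q [-1.0769 -0.5073  2.1858  0.6885  1.2646 -2.9534] F [0.2128 0.1856 0.3291] w 1.0015460723781806
shift mm (cur axes) [-150.8331  232.179   172.1786]  after-turn axes [261.9879 190.6449  36.3328] turn deg [33.9389 30.0593 93.9463]
top 5.0
scene 4.090909090909091
```

View pics/scene6.png

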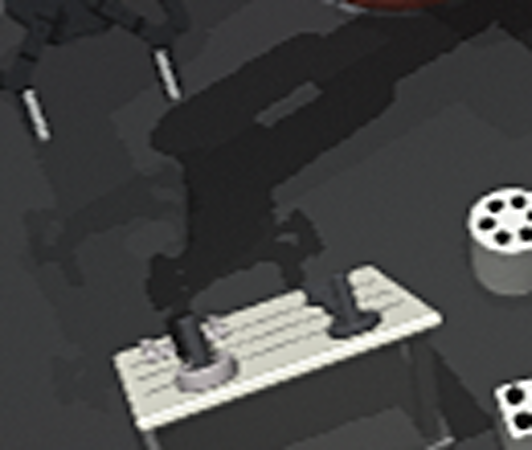

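View pics/top6.png

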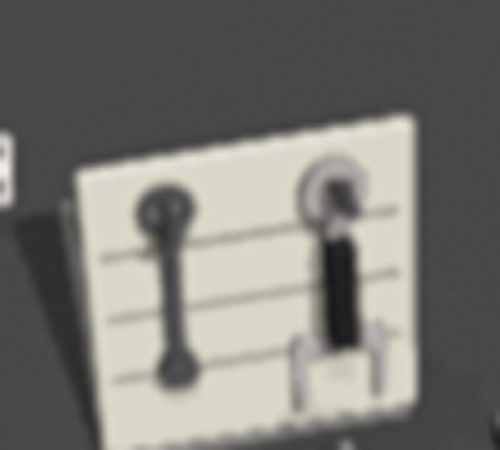

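The lifter hangs flat on the free peg: ring at (333,195) and fork pointing down the slope in the top crop. Turning the tool for the block.

Call:
move_arm --rows '[{"tx": 0, "ty": 0, "tz": -0.03, "ax": 0, "ay": 0, "az": 0, "jaw": 0}, {"tx": 0, "ty": 0, "tz": -0.01, "ax": 2.6, "ay": 2.3, "az": 7.2, "jaw": 0}, {"tx": 0, "ty": 0, "tz": 0, "ax": 2.6, "ay": 2.3, "az": 7.2, "jaw": 0}, {"tx": 0, "ty": 0, "tz": 0, "ax": 2.6, "ay": 2.3, "az": 7.2, "jaw": 0}, {"tx": 0, "ty": 0, "tz": 0, "ax": 2.6, "ay": 2.3, "az": 7.2, "jaw": 0}, {"tx": 0, "ty": 0, "tz": 0, "ax": 2.6, "ay": 2.3, "az": 7.2, "jaw": 0}, {"tx": 0, "ty": 0, "tz": 0, "ax": 2.6, "ay": 2.3, "az": 7.2, "jaw": 0}, {"tx": 0, "ty": 0, "tz": 0, "ax": 2.6, "ay": 2.3, "az": 7.2, "jaw": 0}, {"tx": 0, "ty": 0, "tz": 0, "ax": 2.6, "ay": 2.3, "az": 7.2, "jaw": 0}, {"tx": 0, "ty": 0, "tz": 0, "ax": 2.6, "ay": 2.3, "az": 7.2, "jaw": 0}, {"tx": 0, "ty": 0, "tz": 0, "ax": 2.6, "ay": 2.3, "az": 7.2, "jaw": 0}, {"tx": 0, "ty": 0, "tz": 0, "ax": 0, "ay": 0, "az": 0, "jaw": 0}]'

```text
time: 13.8
tool_pos: [0.4047, -0.2737, 0.2402]
tool_rot: [0.061, 0.569, 0.82, 0.013]
contact_force: [-0.4, 0.2, 0.0]
gripper_width: 0.997
```

```bash
python3 b.py .2
```

```text
t 13.8 pos [ 0.4047 -0.2737  0.2402] q [-0.7737 -0.3785  1.9837  0.0464  1.4213 -1.1345] F [-0.4189  0.2181  0.0055] w 0.9971789361628564
shift mm (cur axes) [170.5471 283.193   51.8756]  after-turn axes [254.1886 213.8779  40.2495] turn deg [ 5.9809  3.8982 19.7876]
```

Call:
move_arm --rows '[{"tx": 0, "ty": 0, "tz": 0, "ax": 2.0, "ay": 1.3, "az": 6.6, "jaw": 0}, {"tx": 0, "ty": 0, "tz": 0, "ax": 2.0, "ay": 1.3, "az": 6.6, "jaw": 0}, {"tx": 0, "ty": 0, "tz": 0, "ax": 2.0, "ay": 1.3, "az": 6.6, "jaw": 0}, {"tx": 0.03, "ty": 0, "tz": -0.015, "ax": 0, "ay": 0, "az": 0, "jaw": 0}, {"tx": 0.04, "ty": 0.01, "tz": -0.005, "ax": 0, "ay": 0, "az": 0, "jaw": 0}, {"tx": 0.04, "ty": 0.01, "tz": -0.005, "ax": 0, "ay": 0, "az": 0, "jaw": 0}, {"tx": 0.04, "ty": 0.03, "tz": -0.003, "ax": 0, "ay": 0, "az": 0, "jaw": 0}, {"tx": 0.04, "ty": 0.03, "tz": -0.003, "ax": 0, "ay": 0, "az": 0, "jaw": 0}, {"tx": 0.03, "ty": 0.03, "tz": -0.003, "ax": 0, "ay": 0, "az": 0, "jaw": 0}, {"tx": 0.01, "ty": 0.04, "tz": 0, "ax": 0, "ay": 0, "az": 0, "jaw": 0}, {"tx": 0, "ty": 0.03, "tz": 0, "ax": 0, "ay": 0, "az": 0, "jaw": 0}, {"tx": 0, "ty": 0, "tz": 0, "ax": 0, "ay": 0, "az": 0, "jaw": 0}]'

```text
time: 15.0
tool_pos: [0.5828, -0.0241, 0.2555]
tool_rot: [-0.013, 0.692, 0.722, 0.002]
contact_force: [-0.5, -0.6, 0.0]
gripper_width: 1.0
```

```bash
python3 b.py .15
```

```text
t 15.0 pos [ 0.5828 -0.0241  0.2555] q [-0.1774 -0.0484  1.6741  0.0178  1.5346 -0.2203] F [-0.4564 -0.631   0.0343] w 1.0000861044351232
shift mm (cur axes) [  3.1504  34.8274 105.1049]  after-turn axes [  6.4458  33.1346 105.501 ] turn deg [-0.839  -1.2123  1.7988]
```

Call:
move_arm --rows '[{"tx": 0.005, "ty": 0.015, "tz": 0, "ax": -0.8, "ay": -1.2, "az": 1.8, "jaw": 0}, {"tx": 0, "ty": 0.015, "tz": 0.02, "ax": 0, "ay": 0, "az": 0, "jaw": 0}, {"tx": 0, "ty": 0, "tz": 0.03, "ax": 0, "ay": 0, "az": 0, "jaw": 0}, {"tx": 0, "ty": 0, "tz": 0.03, "ax": 0, "ay": 0, "az": 0, "jaw": 0}, {"tx": 0, "ty": 0, "tz": 0.015, "ax": 0, "ay": 0, "az": 0, "jaw": 0}, {"tx": 0, "ty": 0, "tz": 0, "ax": 0, "ay": 0, "az": 0, "jaw": 0}, {"tx": 0, "ty": 0, "tz": 0, "ax": 0, "ay": 0, "az": 0, "jaw": 0}]'

```text
time: 15.7
tool_pos: [0.6083, -0.0166, 0.1519]
tool_rot: [-0.003, 0.698, 0.716, -0.001]
contact_force: [0.3, -1.1, 0.3]
gripper_width: 1.0
```

```bash
python3 b.py .03
```

```text
t 15.7 pos [ 0.6083 -0.0166  0.1519] q [-0.1506  0.0787  1.7212  0.0025  1.3483 -0.1763] F [ 0.3268 -1.1326  0.3021] w 1.0004661685097376
shift mm (cur axes) [ -1.305    8.3097 121.8198]  after-turn axes [ -0.7594   7.5741 121.8724] turn deg [-0.3529 -0.2026  0.8266]
```

Call:
move_arm --rows '[{"tx": -0.001, "ty": 0.0075, "tz": 0.02, "ax": -0.3, "ay": -0.2, "az": 0.8, "jaw": 0}, {"tx": 0, "ty": 0, "tz": 0.02, "ax": 0, "ay": 0, "az": 0, "jaw": 0}, {"tx": 0, "ty": 0, "tz": 0.015, "ax": 0, "ay": 0, "az": 0, "jaw": 0}, {"tx": 0, "ty": 0, "tz": 0, "ax": 0, "ay": 0, "az": 0, "jaw": 0}, {"tx": 0, "ty": 0, "tz": 0, "ax": 0, "ay": 0, "az": 0, "jaw": 0}]'

```text
time: 16.2
tool_pos: [0.6205, -0.0185, 0.1043]
tool_rot: [0.005, 0.703, 0.711, 0.004]
contact_force: [0.2, 0.4, -0.4]
gripper_width: 0.998
```

```bash
python3 b.py .03;python3 snap.py 7 top:230,150,310,220 scene:200,100,320,240
```

```text
t 16.2 pos [ 0.6205 -0.0185  0.1043] q [-0.1497  0.1424  1.7367  0.0003  1.249  -0.1619] F [ 0.1958  0.4473 -0.3615] w 0.9981396342612927
shift mm (cur axes) [ 1.4234 -5.6404 74.227 ]  after-turn axes [ 1.2751 -4.6595 74.2977] turn deg [0.7583 0.1087 0.0835]
top 6.428571428571429
scene 3.2142857142857144
```

View pics/scene7.png

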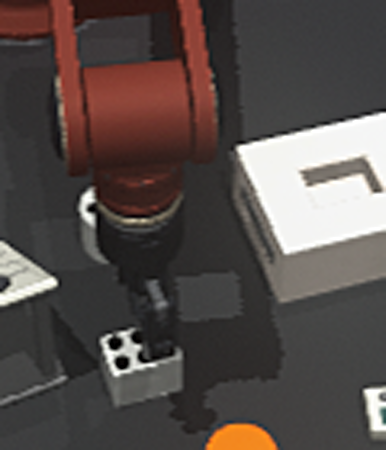

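Call:
move_arm --rows '[{"tx": 0.001, "ty": -0.0045, "tz": 0.01, "ax": 0.7, "ay": 0, "az": 0, "jaw": 0}, {"tx": 0, "ty": 0, "tz": 0.01, "ax": 0, "ay": 0, "az": 0, "jaw": 0}, {"tx": 0, "ty": 0, "tz": 0, "ax": 0, "ay": 0, "az": 0, "jaw": 0}, {"tx": 0, "ty": 0, "tz": 0, "ax": 0, "ay": 0, "az": 0, "jaw": 0}]'

```text
time: 16.7
tool_pos: [0.6169, -0.0175, 0.0847]
tool_rot: [0.002, 0.703, 0.711, 0.0]
contact_force: [-0.2, -0.5, 0.9]
gripper_width: 0.995
```

```bash
python3 b.py .03;python3 - <<'E'
from tgt import *
C=cams(); s,R0,p0=cur()
print(proj(C['scene'],[p0,p0+R0@[0,.0425,-.013],p0-R0@[0,.0425,.013]]),proj(C['top'],[p0]))
E
python3 snap.py 8 top:230,150,310,220 scene:220,150,280,220
```

```text
t 16.7 pos [ 0.6169 -0.0175  0.0847] q [-0.1481  0.1629  1.7497 -0.002   1.2256 -0.1598] F [-0.1948 -0.5378  0.863 ] w 0.9950945387436008
shift mm (cur axes) [ 0.4221 -1.1677 54.7078]  after-turn axes [ 0.2904 -0.9939 54.712 ] turn deg [0.1826 0.1362 0.0933]
[[243.5109 203.3007]
 [247.446  212.1003]
 [239.6189 190.0292]] [[262.066  182.3664]]
top 6.428571428571429
scene 6.428571428571429
```

View pics/scene8.png

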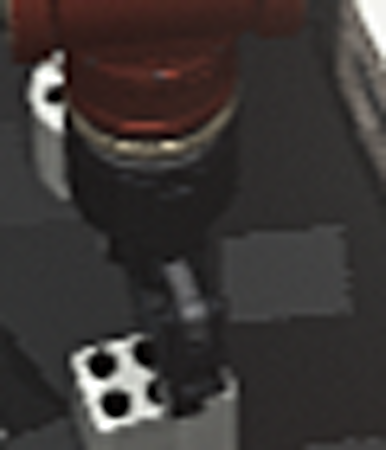

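Call:
move_arm --rows '[{"tx": 0, "ty": -0.001, "tz": 0.015, "ax": 0.2, "ay": 0, "az": 0, "jaw": 0}, {"tx": 0, "ty": 0, "tz": 0.015, "ax": 0, "ay": 0, "az": 0, "jaw": 0}, {"tx": 0, "ty": 0, "tz": 0.012, "ax": 0, "ay": 0, "az": 0, "jaw": 0}, {"tx": 0, "ty": 0, "tz": 0.005, "ax": 0, "ay": 0, "az": 0, "jaw": 0}, {"tx": 0, "ty": 0, "tz": 0, "ax": 0, "ay": 0, "az": 0, "jaw": 0}, {"tx": 0, "ty": 0, "tz": 0, "ax": 0, "ay": 0, "az": 0, "jaw": 0}]'

```text
time: 17.4
tool_pos: [0.6148, -0.0176, 0.0321]
tool_rot: [-0.0, 0.703, 0.711, -0.002]
contact_force: [-0.2, -0.3, -0.3]
gripper_width: 0.998
```

```bash
python3 b.py .03
```

```text
t 17.4 pos [ 0.6148 -0.0176  0.0321] q [-0.1484  0.2299  1.7716 -0.0027  1.1428 -0.1595] F [-0.2303 -0.2654 -0.2776] w 0.9983360315980018
shift mm (cur axes) [0.3135 1.0307 2.1231]  after-turn axes [0.3108 1.0238 2.1268] turn deg [-0.1733  0.1142  0.091 ]
```

Call:
move_arm --rows '[{"tx": 0, "ty": 0.001, "tz": 0.001, "ax": -0.2, "ay": 0.1, "az": 0, "jaw": 50}, {"tx": 0, "ty": 0, "tz": 0, "ax": 0, "ay": 0, "az": 0, "jaw": 100}, {"tx": 0, "ty": 0, "tz": 0, "ax": 0, "ay": 0, "az": 0, "jaw": 255}, {"tx": 0, "ty": 0, "tz": 0, "ax": 0, "ay": 0, "az": 0, "jaw": 255}, {"tx": 0, "ty": 0, "tz": 0, "ax": 0, "ay": 0, "az": 0, "jaw": 255}, {"tx": 0, "ty": 0, "tz": 0, "ax": 0, "ay": 0, "az": 0, "jaw": 255}]'

```text
time: 18.0
tool_pos: [0.6165, -0.0177, 0.0324]
tool_rot: [0.001, 0.703, 0.711, 0.001]
contact_force: [0.5, 1.3, -1.3]
gripper_width: 0.547
```

```bash
python3 b.py .03
```

```text
t 18.0 pos [ 0.6165 -0.0177  0.0324] q [-0.1493  0.2299  1.7709 -0.      1.1384 -0.1615] F [ 0.4579  1.3047 -1.2563] w 0.5472488494419181
shift mm (cur axes) [ 0.4258 -0.6762  2.4221]  after-turn axes [ 0.4238 -0.6712  2.4238] turn deg [0.1329 0.0227 0.0918]
```

The block is gripped: 46 mm opening against 48 mm. Lifting it and taking it to the heater.

Call:
move_arm --rows '[{"tx": 0, "ty": 0, "tz": -0.015, "ax": 0, "ay": 0, "az": 0, "jaw": 255}, {"tx": 0, "ty": 0, "tz": -0.03, "ax": 0, "ay": 0, "az": 0, "jaw": 255}, {"tx": 0, "ty": 0, "tz": -0.03, "ax": 0, "ay": 0, "az": 0, "jaw": 255}, {"tx": 0, "ty": 0, "tz": -0.03, "ax": 0, "ay": 0, "az": 0, "jaw": 255}, {"tx": 0, "ty": 0, "tz": -0.03, "ax": 0, "ay": 0, "az": 0, "jaw": 255}, {"tx": 0, "ty": 0, "tz": -0.03, "ax": 0, "ay": 0, "az": 0, "jaw": 255}, {"tx": 0, "ty": 0, "tz": -0.01, "ax": 0, "ay": 0, "az": 0, "jaw": 255}, {"tx": 0, "ty": 0, "tz": 0, "ax": 0, "ay": 0, "az": 0, "jaw": 255}]'

```text
time: 18.8
tool_pos: [0.6129, -0.017, 0.2146]
tool_rot: [-0.002, 0.703, 0.711, -0.001]
contact_force: [-0.0, 0.6, -4.2]
gripper_width: 0.552
```

```bash
python3 b.py .18 heater
```

```text
t 18.8 pos [ 0.6129 -0.017   0.2146] q [-0.1491  0.0386  1.6556  0.0001  1.4521 -0.1615] F [-0.0478  0.59   -4.2229] w 0.5515119452434248
shift mm (cur axes) [ 252.5384 -121.1865   35.3267]  after-turn axes [ 252.1714 -122.1675   34.5613] turn deg [-0.264  -0.0465  0.1862]
```

Call:
move_arm --rows '[{"tx": 0.02, "ty": -0.01, "tz": 0, "ax": 0, "ay": 0, "az": 0, "jaw": 255}, {"tx": 0.04, "ty": -0.02, "tz": 0, "ax": 0, "ay": 0, "az": 0, "jaw": 255}, {"tx": 0.04, "ty": -0.02, "tz": 0, "ax": 0, "ay": 0, "az": 0, "jaw": 255}, {"tx": 0.04, "ty": -0.02, "tz": 0, "ax": 0, "ay": 0, "az": 0, "jaw": 255}, {"tx": 0.04, "ty": -0.02, "tz": 0, "ax": 0, "ay": 0, "az": 0, "jaw": 255}, {"tx": 0.035, "ty": -0.02, "tz": 0, "ax": 0, "ay": 0, "az": 0, "jaw": 255}, {"tx": 0.02, "ty": -0.01, "tz": 0, "ax": 0, "ay": 0, "az": 0, "jaw": 255}, {"tx": 0, "ty": 0, "tz": 0, "ax": 0, "ay": 0, "az": 0, "jaw": 255}, {"tx": 0, "ty": 0, "tz": 0, "ax": 0, "ay": 0, "az": 0, "jaw": 255}]'

```text
time: 19.7
tool_pos: [0.4774, 0.2223, 0.1974]
tool_rot: [-0.009, 0.704, 0.71, -0.012]
contact_force: [-0.4, 0.3, -3.0]
gripper_width: 0.552
```

```bash
python3 b.py .14 heater
```

```text
t 19.7 pos [0.4774 0.2223 0.1974] q [ 0.2916 -0.1415  1.8582  0.005   1.4543  0.2815] F [-0.3939  0.2892 -3.0083] w 0.5515860474032762
shift mm (cur axes) [11.8493 12.8006 57.0491]  after-turn axes [11.6593 11.1055 57.4421] turn deg [-1.6929  0.1938  0.0176]
```

Call:
move_arm --rows '[{"tx": 0.0115, "ty": 0.011, "tz": 0.01, "ax": -1.7, "ay": 0.2, "az": 0, "jaw": 255}, {"tx": 0, "ty": 0, "tz": 0.02, "ax": 0, "ay": 0, "az": 0, "jaw": 255}, {"tx": 0, "ty": 0, "tz": 0.015, "ax": 0, "ay": 0, "az": 0, "jaw": 255}, {"tx": 0, "ty": 0, "tz": 0, "ax": 0, "ay": 0, "az": 0, "jaw": 255}, {"tx": 0, "ty": 0, "tz": 0, "ax": 0, "ay": 0, "az": 0, "jaw": 255}]'

```text
time: 20.2
tool_pos: [0.4889, 0.2296, 0.1466]
tool_rot: [-0.0, 0.706, 0.708, -0.002]
contact_force: [0.9, -0.1, -3.0]
gripper_width: 0.549
```

```bash
python3 b.py .14 heater
```

```text
t 20.2 pos [0.4889 0.2296 0.1466] q [ 0.3021 -0.0793  1.8883 -0.0018  1.3372  0.2987] F [ 0.8666 -0.1029 -2.9744] w 0.5492086748988368
shift mm (cur axes) [ 4.4873 -0.3876  6.6275]  after-turn axes [ 4.4692 -0.3894  6.6396] turn deg [-0.2226  0.1742 -0.3069]
```

Call:
move_arm --rows '[{"tx": 0.0045, "ty": -0.0005, "tz": 0.006, "ax": -0.2, "ay": 0.2, "az": -0.3, "jaw": 255}, {"tx": 0, "ty": 0, "tz": 0, "ax": 0, "ay": 0, "az": 0, "jaw": 255}, {"tx": 0, "ty": 0, "tz": 0, "ax": 0, "ay": 0, "az": 0, "jaw": 255}, {"tx": 0, "ty": 0, "tz": 0, "ax": 0, "ay": 0, "az": 0, "jaw": 255}]'

```text
time: 20.6
tool_pos: [0.4897, 0.234, 0.1422]
tool_rot: [0.0, 0.704, 0.71, 0.002]
contact_force: [-0.6, 0.6, -3.4]
gripper_width: 0.553
```

```bash
python3 b.py .14 heater
python3 - <<'E'
from tgt import *
import subprocess
for n in('top','scene'):
    f=manip.grab_frame(n); pickle.dump(f,open(f'{n}9.pkl','wb'))
s,R0,p0=cur()
for n,(x0,y0,x1,y1) in (('top',(145,170,225,250)),('scene',(255,95,355,190))):
    f=pickle.load(open(f'{n}9.pkl','rb')); S=min(800/(x1-x0),600/(y1-y0))
    for k in(0,1):
        im=cv2.resize(f['color'][y0:y1,x0:x1,::-1],None,fx=S,fy=S,interpolation=cv2.INTER_CUBIC)
        def poly(X,col):
            q=((proj(f,X)-[x0,y0]+.5)*S).astype(int); cv2.polylines(im,[q.reshape(-1,1,2)],True,col,1)
        c=((1,1),(1,-1),(-1,-1),(-1,1))
        poly(place(res['heater'],.085,[(a*.026,b*.037,0) for a,b in c]),(255,0,0))
        poly(place(res['heater'],.085,[(a*.075,b*.09,0) for a,b in c]),(255,0,0))
        for z in(0,.06):
            poly(np.array([(a*.035,b*.024,.0324-z) for a,b in c])@R0.T+p0,(0,0,255))
        if k: cv2.imwrite(f'pics/ov_{n}9.png',im)
E
```

```text
t 20.6 pos [0.4897 0.234  0.1422] q [ 0.3082 -0.0737  1.8908  0.0007  1.3213  0.2999] F [-0.5723  0.5879 -3.377 ] w 0.5529584277423006
shift mm (cur axes) [ 0.0198 -1.3091  2.2161]  after-turn axes [ 0.0247 -1.3028  2.2198] turn deg [ 0.1631 -0.0934 -0.0558]
```

View pics/ov_scene9.png

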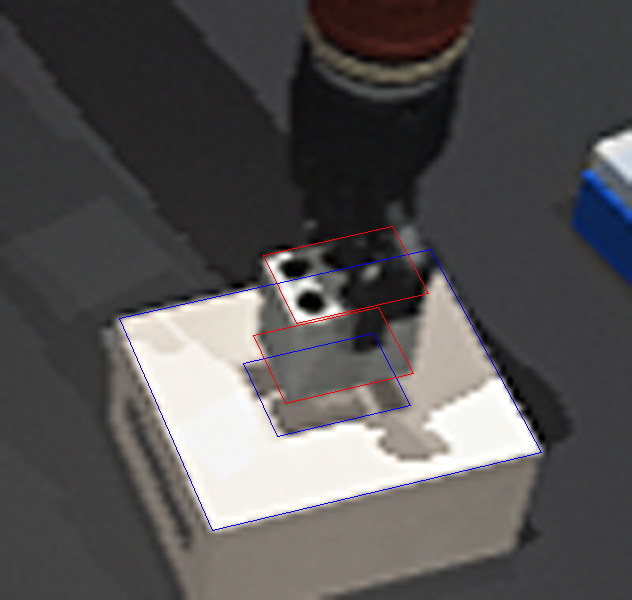

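View pics/ov_top9.png

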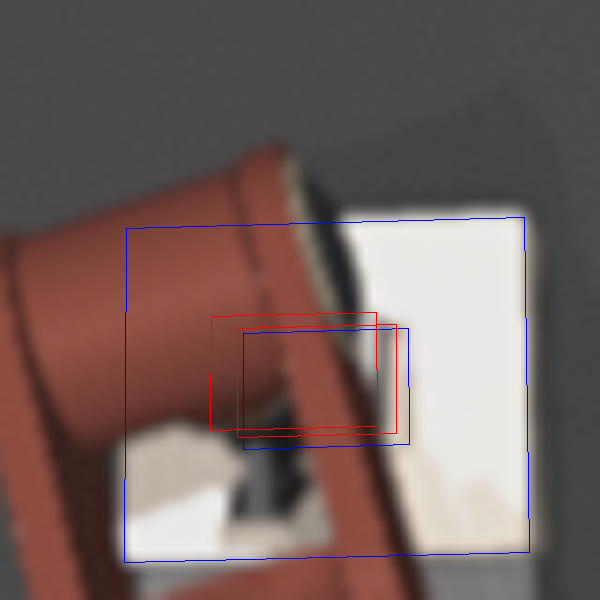

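Run:
```python
import pickle,cv2
f=pickle.load(open('scene9.pkl','rb'))['color'][128:168,285:330,::-1]
cv2.imwrite('pics/z9.png',cv2.resize(f,None,fx=14,fy=14,interpolation=cv2.INTER_CUBIC))
```

```text
(no output)
```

View pics/z9.png

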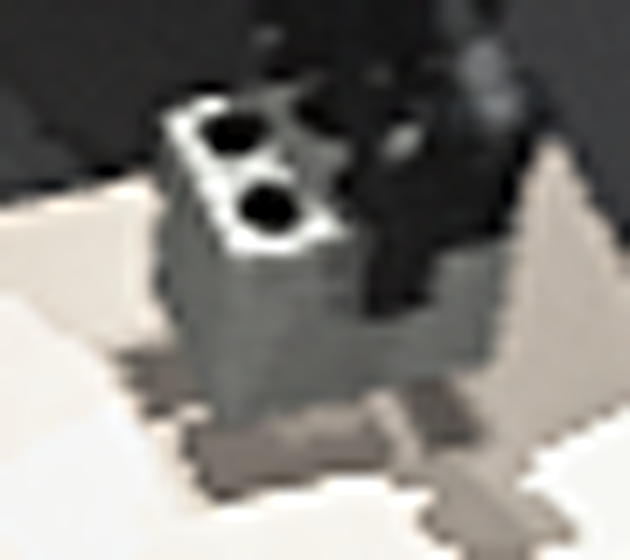

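Run:
```python
from tgt import *
C=cams(9)
z=lambda px,py:(285+px/14-.5,128+py/14-.5)
o=[((.024,-.035,.06),228,250),((.024,-.035,0),225,422),((.024,.035,0),495,368),((.024,.035,.06),503,235),((-.024,-.035,.06),163,112)]
P,r=fit(C,[('scene',m)+z(a,b) for m,a,b in o],.1098,(.49,.23,0));print(P,r)
P,r=fit(C,[('scene',m)+z(a,b) for m,a,b in o if m[2]>0],.1098,(.49,.23,0));print(P,r)
s,R0,p0=cur();print(p0,np.degrees(np.arctan2(R0[1,1],R0[0,1])))
```

```text
[ 0.4908  0.2332 -0.034 ] [[ 0.1202  0.3956]
 [-1.4742  0.6988]
 [-0.2469  0.5738]
 [ 1.7344 -2.5623]
 [ 0.05   -0.6605]]
[ 0.4954  0.2302 -0.1363] [[-1.3416  0.9123]
 [ 0.9703 -0.3899]
 [ 0.1121 -0.3822]]
[0.4898 0.234  0.1423] 0.46888143062285315
```

Call:
move_arm --rows '[{"tx": 0.0005, "ty": -0.001, "tz": 0.008, "ax": 0.1, "ay": 0, "az": 0, "jaw": 255}, {"tx": 0, "ty": 0, "tz": 0.007, "ax": 0, "ay": 0, "az": 0, "jaw": 255}, {"tx": 0, "ty": 0, "tz": 0, "ax": 0, "ay": 0, "az": 0, "jaw": 255}, {"tx": 0, "ty": 0, "tz": 0, "ax": 0, "ay": 0, "az": 0, "jaw": 255}]'

```text
time: 21.1
tool_pos: [0.4887, 0.2347, 0.1261]
tool_rot: [-0.0, 0.704, 0.71, 0.001]
contact_force: [0.0, -0.3, -3.8]
gripper_width: 0.55
```

```bash
python3 b.py .085 heater
```

```text
t 21.1 pos [0.4887 0.2347 0.1261] q [ 0.3097 -0.0572  1.9036  0.0013  1.2933  0.3009] F [ 0.0428 -0.2519 -3.7641] w 0.5501411381106133
shift mm (cur axes) [-0.7417 -0.364  41.1449]  after-turn axes [-0.6679 -0.3039 41.1466] turn deg [ 0.0844 -0.1025 -0.0411]
```

Well aligned. I'll descend slowly and watch the force.

Call:
move_arm --rows '[{"tx": 0, "ty": 0, "tz": 0.006, "ax": 0, "ay": 0, "az": 0, "jaw": 255}, {"tx": 0, "ty": 0, "tz": 0.006, "ax": 0, "ay": 0, "az": 0, "jaw": 255}, {"tx": 0, "ty": 0, "tz": 0.002, "ax": 0, "ay": 0, "az": 0, "jaw": 255}, {"tx": 0, "ty": 0, "tz": 0, "ax": 0, "ay": 0, "az": 0, "jaw": 255}]'

```text
time: 21.5
tool_pos: [0.4885, 0.2348, 0.1113]
tool_rot: [-0.0, 0.704, 0.71, 0.001]
contact_force: [-0.2, -0.1, -3.2]
gripper_width: 0.553
```

```bash
python3 b.py .085 heater
```

```text
t 21.5 pos [0.4885 0.2348 0.1113] q [ 0.3099 -0.0399  1.9137  0.0015  1.267   0.3009] F [-0.2146 -0.1211 -3.1726] w 0.5525305077998127
shift mm (cur axes) [-0.7863 -0.0611 26.272 ]  after-turn axes [-0.7432 -0.0502 26.2732] turn deg [ 0.0247 -0.094  -0.0336]
```

Call:
move_arm --rows '[{"tx": 0, "ty": 0, "tz": 0.006, "ax": 0, "ay": 0, "az": 0, "jaw": 255}, {"tx": 0, "ty": 0, "tz": 0.006, "ax": 0, "ay": 0, "az": 0, "jaw": 255}, {"tx": 0, "ty": 0, "tz": 0.006, "ax": 0, "ay": 0, "az": 0, "jaw": 255}, {"tx": 0, "ty": 0, "tz": 0.002, "ax": 0, "ay": 0, "az": 0, "jaw": 255}, {"tx": 0, "ty": 0, "tz": 0, "ax": 0, "ay": 0, "az": 0, "jaw": 255}, {"tx": 0, "ty": 0, "tz": 0, "ax": 0, "ay": 0, "az": 0, "jaw": 255}]'

```text
time: 22.1
tool_pos: [0.4882, 0.2346, 0.0886]
tool_rot: [-0.001, 0.704, 0.71, 0.0]
contact_force: [0.0, -0.1, -3.6]
gripper_width: 0.548
```

```bash
python3 b.py .085 heater; python3 snap.py 10 scene:255,95,355,190
```

```text
t 22.1 pos [0.4882 0.2346 0.0886] q [ 0.3099 -0.012   1.9277  0.0015  1.2258  0.3009] F [ 0.017  -0.0664 -3.6143] w 0.548203554698688
shift mm (cur axes) [-0.6303  0.2082  3.6058]  after-turn axes [-0.6257  0.2067  3.6067] turn deg [-0.0176 -0.0768 -0.0383]
scene 4.7368421052631575
```

View pics/scene10.png

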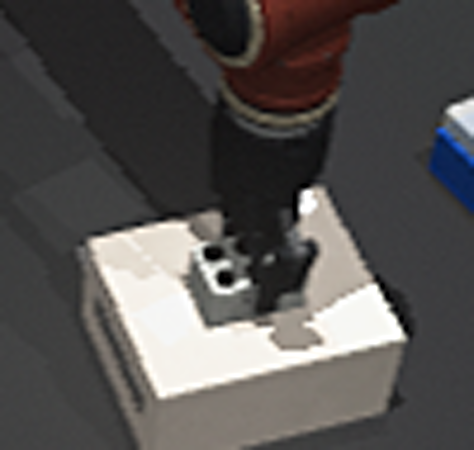

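The block is in the well with about 3 mm to go and no side force.

Call:
move_arm --rows '[{"tx": 0, "ty": 0, "tz": 0.003, "ax": 0, "ay": 0, "az": 0, "jaw": 255}, {"tx": 0, "ty": 0, "tz": 0.001, "ax": 0, "ay": 0, "az": 0, "jaw": 255}, {"tx": 0, "ty": 0, "tz": 0, "ax": 0, "ay": 0, "az": 0, "jaw": 255}]'

```text
time: 22.45
tool_pos: [0.4888, 0.2349, 0.0855]
tool_rot: [-0.0, 0.704, 0.71, 0.001]
contact_force: [-1.4, -1.6, -3.8]
gripper_width: 0.548
```

```bash
python3 b.py .085 heater
```

```text
t 22.45 pos [0.4888 0.2349 0.0855] q [ 0.3099 -0.0074  1.9289  0.0015  1.2184  0.3009] F [-1.4487 -1.6303 -3.8076] w 0.5477866868748104
shift mm (cur axes) [-0.8629 -0.4184  0.4755]  after-turn axes [-0.8617 -0.4185  0.4775] turn deg [ 0.0666 -0.104  -0.0376]
```

Down at the floor. Releasing, then retreating straight up.

Call:
move_arm --rows '[{"tx": 0, "ty": 0, "tz": 0, "ax": 0, "ay": 0, "az": 0, "jaw": 80}, {"tx": 0, "ty": 0, "tz": 0, "ax": 0, "ay": 0, "az": 0, "jaw": 20}, {"tx": 0, "ty": 0, "tz": 0, "ax": 0, "ay": 0, "az": 0, "jaw": 20}, {"tx": 0, "ty": 0, "tz": 0, "ax": 0, "ay": 0, "az": 0, "jaw": 20}, {"tx": 0, "ty": 0, "tz": -0.01, "ax": 0, "ay": 0, "az": 0, "jaw": 20}, {"tx": 0, "ty": 0, "tz": -0.02, "ax": 0, "ay": 0, "az": 0, "jaw": 20}, {"tx": 0, "ty": 0, "tz": -0.03, "ax": 0, "ay": 0, "az": 0, "jaw": 20}, {"tx": 0, "ty": 0, "tz": -0.03, "ax": 0, "ay": 0, "az": 0, "jaw": 20}, {"tx": 0, "ty": 0, "tz": -0.03, "ax": 0, "ay": 0, "az": 0, "jaw": 20}, {"tx": 0, "ty": 0, "tz": -0.03, "ax": 0, "ay": 0, "az": 0, "jaw": 20}, {"tx": 0, "ty": 0, "tz": -0.01, "ax": 0, "ay": 0, "az": 0, "jaw": 20}, {"tx": 0, "ty": 0, "tz": 0, "ax": 0, "ay": 0, "az": 0, "jaw": 20}]'

```text
time: 23.65
tool_pos: [0.4902, 0.235, 0.2595]
tool_rot: [0.002, 0.704, 0.71, 0.005]
contact_force: [0.5, 0.3, -0.6]
gripper_width: 0.922
```

Call:
move_arm --rows '[{"tx": 0.02, "ty": -0.01, "tz": -0.01, "ax": 0, "ay": 0, "az": 0, "jaw": 20}, {"tx": 0.04, "ty": -0.02, "tz": 0, "ax": 0, "ay": 0, "az": 0, "jaw": 20}, {"tx": 0.04, "ty": -0.02, "tz": 0, "ax": 0, "ay": 0, "az": 0, "jaw": 20}, {"tx": 0.04, "ty": -0.02, "tz": 0, "ax": 0, "ay": 0, "az": 0, "jaw": 20}, {"tx": 0.04, "ty": -0.02, "tz": 0, "ax": 0, "ay": 0, "az": 0, "jaw": 20}, {"tx": 0.02, "ty": -0.01, "tz": 0, "ax": 0, "ay": 0, "az": 0, "jaw": 20}, {"tx": 0, "ty": 0, "tz": 0, "ax": 0, "ay": 0, "az": 0, "jaw": 20}, {"tx": 0, "ty": 0, "tz": 0, "ax": 0, "ay": 0, "az": 0, "jaw": 20}]'

```text
time: 24.45
tool_pos: [0.3817, 0.4377, 0.2551]
tool_rot: [0.001, 0.705, 0.709, -0.004]
contact_force: [1.3, -0.7, 0.4]
gripper_width: 0.921
```

```bash
python3 snap.py 11 top:0,0,512,384 scene:255,110,355,190
python3 - <<'E'
from tgt import *
f=pickle.load(open('top11.pkl','rb'));x0,y0,x1,y1=150,185,230,260;S=8
im=cv2.resize(f['color'][y0:y1,x0:x1,::-1],None,fx=S,fy=S,interpolation=cv2.INTER_CUBIC)
c=((1,1),(1,-1),(-1,-1),(-1,1))
for hx,hy,z,col in((.026,.037,.085,(255,0,0)),(.024,.035,.113,(0,0,255))):
    q=((proj(f,place(res['heater'],z,[(a*hx,b*hy,0) for a,b in c]))-[x0,y0]+.5)*S).astype(int);cv2.polylines(im,[q.reshape(-1,1,2)],True,col,1)
cv2.imwrite('pics/ov_top11.png',im)
E
```

```text
top 1.171875
scene 5.625
```

View pics/top11.png

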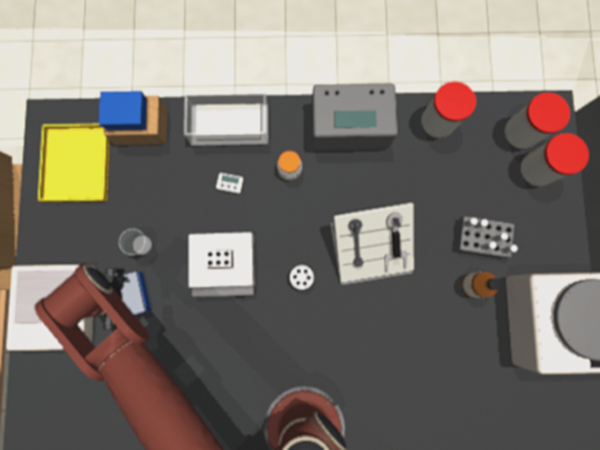

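View pics/scene11.png

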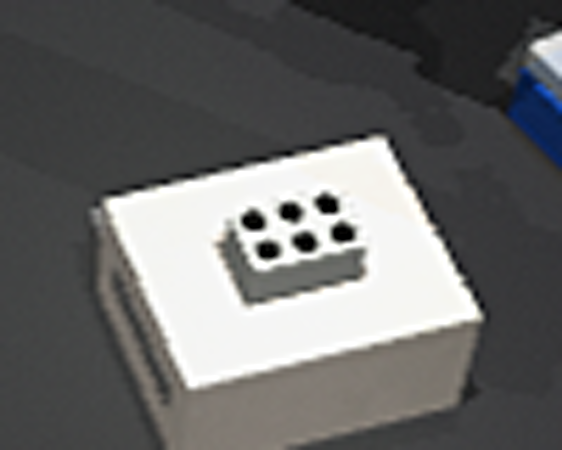

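View pics/ov_top11.png

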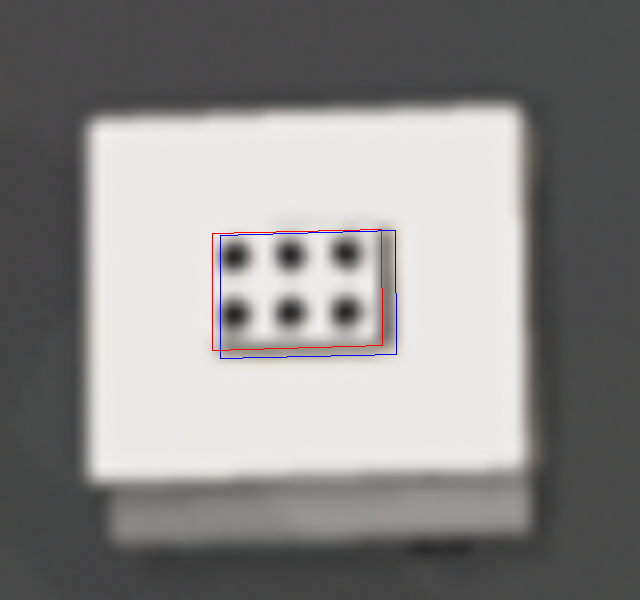

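I'll check the seating height in the scene view.

Run:
```python
from tgt import *
f=pickle.load(open('scene11.pkl','rb'));x0,y0,x1,y1=285,130,330,168;S=16
im=cv2.resize(f['color'][y0:y1,x0:x1,::-1],None,fx=S,fy=S,interpolation=cv2.INTER_CUBIC)
c=((1,1),(1,-1),(-1,-1),(-1,1))
for hx,hy,z,col in((.024,.035,.085,(255,0,0)),(.024,.035,.113,(0,0,255)),(.024,.035,.123,(0,255,0))):
    p=proj(f,place(res['heater'],z,[(a*hx,b*hy,0) for a,b in c]));print(z,p[1])
    q=((p-[x0,y0]+.5)*S).astype(int);cv2.polylines(im,[q.reshape(-1,1,2)],True,col,1)
cv2.imwrite('pics/ov_scene11.png',im)
```

```text
0.085 [298.8252 162.9661]
0.113 [299.6354 157.3725]
0.123 [299.9314 155.329 ]
```

View pics/ov_scene11.png

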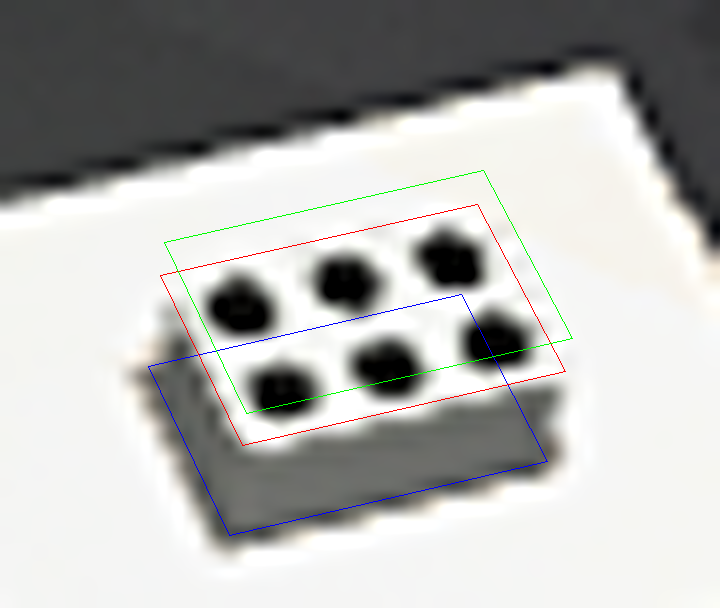

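```bash
python3 -c "
from plant import manip
s=manip.state();print(s['time'],s['tool_pos'],s['joint_vel'],s['contact_force']);manip.job_done()"
```

```text
24.55 [0.38227573 0.43709384 0.25548782] [-0.01430915 -0.00885861 -0.01135947 -0.00134986 -0.00083649  0.00132721] [ 0.55305938  0.0812549  -0.43222169]
the job is handed in; nothing more can be done
```

Both pieces are in place and let go, and I handed the job in at 24.6 s; no verdict is reported back.

- **Lifter:** I lifted it off the heater and lowered its eye onto the free peg with the tool square to the board. After release, the pictures show it lying flat on the board, with the peg through the eye and the fork down the slope.
- **Block:** I lowered it into the well, with side force staying within about 2 N. The gripper height at release put its underside within about 1 mm of the well floor. In the scene view its top matches the outline for 28 mm above the heater, and it sits centred to within about 1 px (roughly 3 mm).
- **Other things on the bench:** by eye they stand where they were in the last top view. I did not measure them.
- **At hand-in:** the gripper was open and clear of everything, about 0.23 m from the heater's middle.

Two checks were weaker than the rest:
- A corner fit of the held block in one view had residuals up to 2.6 px, because the fingers hid corners. I relied on the gripper position and the force reading instead.
- The two cameras differed by about 2 mm throughout, which matches their stated calibration.

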